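# Load the honey-jar warmer and lock its water necks

### The arm

A 6-joint arm with a two-finger parallel gripper is mounted at the origin on the work surface. World frame = base frame: x ahead of the robot, y to its left, z up, the work surface at z = 0. Lengths are in m, angles in degrees, forces in N, time in s.
With the tool pointing down it reaches from about 0.35 to 0.85 m from the base axis. Payload 8.1 kg.
Tool frame: the origin (TCP) lies at the very end of the fingers, on their centre line; the grasp point (between the pads) lies 19 mm behind it; z points along the fingers, x is the direction in which the jaws open and shut, and the axes are right-handed (so a half turn about z gives the same grasp; the last joint's range is limited). The gripper opens to 93 mm and grips with 3 to 60 N. Pads are 15 mm wide; open, the fingers measure 128 mm over their backs; the gripper's body (75 mm by 188 mm) begins 65 mm behind the grasp point.
Start: joints at [-69.924, 7.471, 85.268, -0, 87.261, -4.893], TCP at [0.253, -0.544, 0.219] pointing down, gripper open.
Joint ranges: [-169.43, 169.43], [-51.17, 129.36], [1.28, 143.12], [-76.62, 256.62], [0, 156.53], [-152.29, 152.29]. Speed limits (degrees/s): [136.94, 136.94, 159.86, 180, 180, 180].

### API

Orientations are given as a 3x3 rotation matrix whose columns are the frame's x, y, z axes.
In Python, from station import ctrl gives the robot as it stands. The module is installed in compiled form; this text tells all that it offers.
- The arm moves only by the tool drive_tool, never from a script. Its argument "targets" is a list that holds one entry, the list of rows, each a list of 7 numbers: the closure, from -1 (fully open) to 1 (shut), then the shift along the tool's x, y, z in m, then the turn, a rotation vector about the tool's x, y, z in rad. In form: [[[gripper, dx, dy, dz, wx, wy, wz], ...]]. A call has exactly 5 rows; each row shifts and turns the commanded pose from where the row before left it, along the tool's axes as they then stand; what a row does not reach is not made up. A row lasts 1/12 s, in which the tool goes at most 41.7 mm and 7.16 degrees, less where a joint would pass 70% of its speed; a pose out of reach is approached as far as the arm can. A call is refused whole if a number of a shift passes 0.0417 or a number of a turn 0.125, either way. A call with a gripper value outside its range is refused whole. The fingers move at their own pace and stop on an object; "grip_force" is the grip in N (left out, the last holds). Time passes only in rows, so rows that do not move let the fingers close, or fill a call up. It gives the time, the measured TCP pose, the force and the opening at its end, in the units of the state.
- ctrl.state(): the state, without advancing time (a new reading comes with each control period).
- ctrl.snapshot(name): name is "side" or "top" or "wrist"; returns the picture (384x512x3 uint8, red, green, blue); there is no depth.
- ctrl.get_calibration(name): a dict with "fx", "fy", "cx", "cy" (pixels), "k1" (the pictures are not rectified: a ray, as slopes to the right and down, at radius r is drawn at 1 + k1 r^2 times it, then the intrinsics apply), "world_from_camera" (4x4, takes a point from camera to world coordinates); the wrist camera has in their place "hand_eye" (4x4, takes a point from camera to tool coordinates, whose origin is the TCP and whose axes are the tool frame's). Camera axes: x right, y up, looking along -z (the intrinsics and any distortion apply to the point x, -y, -z); pixel columns grow to the right and rows downward; lengths in m; the calibration is good to about 2 mm. A picture is of the moment at which its call begins: read the wrist's pose just before it. get_calibration takes no time and is no camera call.
- ctrl.close_job(): hands the job in, once; it reports no verdict.
Trained networks look in the newest picture that a camera, given by its name, has taken for a name from the list of things; names that differ only in an ending like _2 or _b are one class to them, and where a whole thing is asked for, a point or a joint stands for the part that bears it (a point fixed in the world has none). Each returns a list of dicts, best first, with "p" (0 to 1); they miss things now and then, are a little off and sometimes report something else, mostly with a low value. They report only what shows in the picture. A call takes as long as a camera call. They do not tell look-alikes from the thing itself.
- ctrl.look_for(camera, name): "position" ([row, column] in pixels, amid what is visible of it).
- ctrl.masks_of(camera, name): "region" (384x512 bool, what is visible of it) and "position" ([row, column] in pixels, amid what is visible of it).
The state is a dict: "time": time; "joints": joint angles; "qd": joint speeds; "joint_efforts": joint torques, N m; "tool_pos": TCP position; "ee_rot": TCP orientation; "force": force on the tool from outside, world axes, zero at the start; "torque": the same for the moment, N m; "width": finger opening in m.
Only numpy, scipy, OpenCV 4.12 (cv2) and the standard library are available. Lean on these libraries where they do the work, as an engineer would, in place of code of your own. Each camera call takes 0.05 s, during which the arm holds its last target. There are 200 camera calls.

### The job

Get the honey-jar warmer ready and start it: stand a spare jar upright in every empty well of the warmer, leaving the jars that are already in it alone, and twist both black bayonet rings on the white water unit clockwise until they click locked. Only when all wells are full and both rings are locked, push the switch lever right over, away from the side it leans to at the start. Do not disturb the bottle, the large jar or the brush standing about.

Things in the scene. Friction and masses are not known exactly. Their poses are not given: they have to be found in the camera images.
- warmer: Fixed jar warmer: aluminium block 204 (x) x 292 (y) x 50 mm tall with six open square wells, each 60 mm wide, floor at z +10 mm, walls 28 mm. Origin: centre of underside. Well centres in its frame (x, y mm): 0 (-44, -88), 1 (-44, 0), 2 (-44, 88), 3 (44, -88), 4 (44, 0), 5 (44, 88). A loaded jar's origin rests on the floor. Any well may hold a jar already.
- jar0: Closed honey jar, upright amber glass cylinder with a flat brass-coloured lid, 54 mm across and 88 mm tall, 0.2 to 0.4 kg, solid; origin at the centre of its underside, z up its axis. If present, it already stands in well 0 at the start; absent in some starts (that well is then empty).
- jar1: Closed honey jar, upright amber glass cylinder with a flat brass-coloured lid, 54 mm across and 88 mm tall, 0.2 to 0.4 kg, solid; origin at the centre of its underside, z up its axis. If present, it already stands in well 1 at the start; absent in some starts (that well is then empty).
- jar2: Closed honey jar, upright amber glass cylinder with a flat brass-coloured lid, 54 mm across and 88 mm tall, 0.2 to 0.4 kg, solid; origin at the centre of its underside, z up its axis. If present, it already stands in well 2 at the start; absent in some starts (that well is then empty).
- jar3: Closed honey jar, upright amber glass cylinder with a flat brass-coloured lid, 54 mm across and 88 mm tall, 0.2 to 0.4 kg, solid; origin at the centre of its underside, z up its axis. If present, it already stands in well 3 at the start; absent in some starts (that well is then empty).
- jar4: Closed honey jar, upright amber glass cylinder with a flat brass-coloured lid, 54 mm across and 88 mm tall, 0.2 to 0.4 kg, solid; origin at the centre of its underside, z up its axis. If present, it already stands in well 4 at the start; absent in some starts (that well is then empty).
- jar5: Closed honey jar, upright amber glass cylinder with a flat brass-coloured lid, 54 mm across and 88 mm tall, 0.2 to 0.4 kg, solid; origin at the centre of its underside, z up its axis. If present, it already stands in well 5 at the start; absent in some starts (that well is then empty).
- spare0: Closed honey jar, upright amber glass cylinder with a flat brass-coloured lid, 54 mm across and 88 mm tall, 0.2 to 0.4 kg, solid; origin at the centre of its underside, z up its axis. A spare, standing loose on the bench at the start.
- spare1: Closed honey jar, upright amber glass cylinder with a flat brass-coloured lid, 54 mm across and 88 mm tall, 0.2 to 0.4 kg, solid; origin at the centre of its underside, z up its axis. A spare, standing loose on the bench at the start.
- spare2: Closed honey jar, upright amber glass cylinder with a flat brass-coloured lid, 54 mm across and 88 mm tall, 0.2 to 0.4 kg, solid; origin at the centre of its underside, z up its axis. A spare, standing loose on the bench at the start.
- spare3: Closed honey jar, upright amber glass cylinder with a flat brass-coloured lid, 54 mm across and 88 mm tall, 0.2 to 0.4 kg, solid; origin at the centre of its underside, z up its axis. A spare, standing loose on the bench at the start.
- spare4: Closed honey jar, upright amber glass cylinder with a flat brass-coloured lid, 54 mm across and 88 mm tall, 0.2 to 0.4 kg, solid; origin at the centre of its underside, z up its axis. A spare, standing loose on the bench at the start.
- spare5: Closed honey jar, upright amber glass cylinder with a flat brass-coloured lid, 54 mm across and 88 mm tall, 0.2 to 0.4 kg, solid; origin at the centre of its underside, z up its axis. A spare, standing loose on the bench at the start.
- unit: Fixed white water unit of the warmer, a box 250 mm (its x) by 130 mm (its y) by 45 mm tall, with two black bayonet rings on its top, 65 mm either side of its centre along its x. Origin: centre of its underside.
- ring0 (a joint): Black ribbed bayonet ring at the unit's - x end, 62 mm across, 30 mm tall, on a vertical axis. 0 = open, grows clockwise from above to the stop at 1.57 = locked. Friction 0.05 N m plus a latch that resists up to 0.22 N m until 1.22 rad: past that it snaps by itself to 1.57; let go sooner, it goes back almost to open. White line on top points at unit's +x (dot) at 0, -y (bar) locked.
- ring0_grip (a point): Point on the axis of ring0 at half its height, 72 mm above the bench (ring underside 57 mm, unit top 45 mm above the bench); it does not turn with the ring.
- ring1 (a joint): Black ribbed bayonet ring at the unit's + x end, 62 mm across, 30 mm tall, on a vertical axis. 0 = open, grows clockwise from above to the stop at 1.57 = locked. Friction 0.05 N m plus a latch that resists up to 0.22 N m until 1.22 rad: past that it snaps by itself to 1.57; let go sooner, it goes back almost to open. White line on top points at unit's +x (dot) at 0, -y (bar) locked.
- ring1_grip (a point): Point on the axis of ring1 at half its height, 72 mm above the bench (ring underside 57 mm, unit top 45 mm above the bench); it does not turn with the ring.
- switch_base: Fixed grey switch box 70 by 50 by 25 mm tall on the bench beside the unit's long side, carrying the switch lever. Origin: centre of its underside. The lever swings in its x-z plane.
- switch (a joint): Switch lever: steel rod 90 mm long with a black ball 26 mm across at its end, hinged 22 mm above the bench in the middle of the switch box. Angle in rad: 0 = off, leaning 0.5 rad from upright to the box's -x; 1.0 = on, leaning 0.5 rad to +x (end stops). Stays where it is left; needs about 1 N at the ball.
- switch_tip (a point): Centre of the ball on the switch lever.
- squeeze: Bystander: amber bottle with white cap, 60 mm across, 170 mm tall; origin at the centre of its underside.
- bigjar: Bystander: large honey jar, 86 mm across, 130 mm tall; origin at the centre of its underside.
- brush: Bystander: hand brush lying on the bench; origin under its middle.
Mind the look-alikes: they are no part of the job. Leave any green or turquoise look-alike of the spare4 alone.

How it is judged (in metres and radians):
On the way, in this order (a step that is already met when the one before it is completed fails the run):
1. every well holds a jar fully down and both rings are locked, in any order (((x of jar0 in the frame of warmer between -0.054 and -0.034 m and y of jar0 in the frame of warmer between -0.098 and -0.078 m and z of jar0 in the frame of warmer below 0.016 m and angle between jar0's own z axis and vertical below 0.2 rad) or (x of spare0 in the frame of warmer between -0.054 and -0.034 m and y of spare0 in the frame of warmer between -0.098 and -0.078 m and z of spare0 in the frame of warmer below 0.016 m and angle between spare0's own z axis and vertical below 0.2 rad) or (x of spare1 in the frame of warmer between -0.054 and -0.034 m and y of spare1 in the frame of warmer between -0.098 and -0.078 m and z of spare1 in the frame of warmer below 0.016 m and angle between spare1's own z axis and vertical below 0.2 rad) or (x of spare2 in the frame of warmer between -0.054 and -0.034 m and y of spare2 in the frame of warmer between -0.098 and -0.078 m and z of spare2 in the frame of warmer below 0.016 m and angle between spare2's own z axis and vertical below 0.2 rad) or (x of spare3 in the frame of warmer between -0.054 and -0.034 m and y of spare3 in the frame of warmer between -0.098 and -0.078 m and z of spare3 in the frame of warmer below 0.016 m and angle between spare3's own z axis and vertical below 0.2 rad) or (x of spare4 in the frame of warmer between -0.054 and -0.034 m and y of spare4 in the frame of warmer between -0.098 and -0.078 m and z of spare4 in the frame of warmer below 0.016 m and angle between spare4's own z axis and vertical below 0.2 rad) or (x of spare5 in the frame of warmer between -0.054 and -0.034 m and y of spare5 in the frame of warmer between -0.098 and -0.078 m and z of spare5 in the frame of warmer below 0.016 m and angle between spare5's own z axis and vertical below 0.2 rad)) and ((x of jar1 in the frame of warmer between -0.054 and -0.034 m and y of jar1 in the frame of warmer between -0.01 and 0.01 m and z of jar1 in the frame of warmer below 0.016 m and angle between jar1's own z axis and vertical below 0.2 rad) or (x of spare0 in the frame of warmer between -0.054 and -0.034 m and y of spare0 in the frame of warmer between -0.01 and 0.01 m and z of spare0 in the frame of warmer below 0.016 m and angle between spare0's own z axis and vertical below 0.2 rad) or (x of spare1 in the frame of warmer between -0.054 and -0.034 m and y of spare1 in the frame of warmer between -0.01 and 0.01 m and z of spare1 in the frame of warmer below 0.016 m and angle between spare1's own z axis and vertical below 0.2 rad) or (x of spare2 in the frame of warmer between -0.054 and -0.034 m and y of spare2 in the frame of warmer between -0.01 and 0.01 m and z of spare2 in the frame of warmer below 0.016 m and angle between spare2's own z axis and vertical below 0.2 rad) or (x of spare3 in the frame of warmer between -0.054 and -0.034 m and y of spare3 in the frame of warmer between -0.01 and 0.01 m and z of spare3 in the frame of warmer below 0.016 m and angle between spare3's own z axis and vertical below 0.2 rad) or (x of spare4 in the frame of warmer between -0.054 and -0.034 m and y of spare4 in the frame of warmer between -0.01 and 0.01 m and z of spare4 in the frame of warmer below 0.016 m and angle between spare4's own z axis and vertical below 0.2 rad) or (x of spare5 in the frame of warmer between -0.054 and -0.034 m and y of spare5 in the frame of warmer between -0.01 and 0.01 m and z of spare5 in the frame of warmer below 0.016 m and angle between spare5's own z axis and vertical below 0.2 rad)) and ((x of jar2 in the frame of warmer between -0.054 and -0.034 m and y of jar2 in the frame of warmer between 0.078 and 0.098 m and z of jar2 in the frame of warmer below 0.016 m and angle between jar2's own z axis and vertical below 0.2 rad) or (x of spare0 in the frame of warmer between -0.054 and -0.034 m and y of spare0 in the frame of warmer between 0.078 and 0.098 m and z of spare0 in the frame of warmer below 0.016 m and angle between spare0's own z axis and vertical below 0.2 rad) or (x of spare1 in the frame of warmer between -0.054 and -0.034 m and y of spare1 in the frame of warmer between 0.078 and 0.098 m and z of spare1 in the frame of warmer below 0.016 m and angle between spare1's own z axis and vertical below 0.2 rad) or (x of spare2 in the frame of warmer between -0.054 and -0.034 m and y of spare2 in the frame of warmer between 0.078 and 0.098 m and z of spare2 in the frame of warmer below 0.016 m and angle between spare2's own z axis and vertical below 0.2 rad) or (x of spare3 in the frame of warmer between -0.054 and -0.034 m and y of spare3 in the frame of warmer between 0.078 and 0.098 m and z of spare3 in the frame of warmer below 0.016 m and angle between spare3's own z axis and vertical below 0.2 rad) or (x of spare4 in the frame of warmer between -0.054 and -0.034 m and y of spare4 in the frame of warmer between 0.078 and 0.098 m and z of spare4 in the frame of warmer below 0.016 m and angle between spare4's own z axis and vertical below 0.2 rad) or (x of spare5 in the frame of warmer between -0.054 and -0.034 m and y of spare5 in the frame of warmer between 0.078 and 0.098 m and z of spare5 in the frame of warmer below 0.016 m and angle between spare5's own z axis and vertical below 0.2 rad)) and ((x of jar3 in the frame of warmer between 0.034 and 0.054 m and y of jar3 in the frame of warmer between -0.098 and -0.078 m and z of jar3 in the frame of warmer below 0.016 m and angle between jar3's own z axis and vertical below 0.2 rad) or (x of spare0 in the frame of warmer between 0.034 and 0.054 m and y of spare0 in the frame of warmer between -0.098 and -0.078 m and z of spare0 in the frame of warmer below 0.016 m and angle between spare0's own z axis and vertical below 0.2 rad) or (x of spare1 in the frame of warmer between 0.034 and 0.054 m and y of spare1 in the frame of warmer between -0.098 and -0.078 m and z of spare1 in the frame of warmer below 0.016 m and angle between spare1's own z axis and vertical below 0.2 rad) or (x of spare2 in the frame of warmer between 0.034 and 0.054 m and y of spare2 in the frame of warmer between -0.098 and -0.078 m and z of spare2 in the frame of warmer below 0.016 m and angle between spare2's own z axis and vertical below 0.2 rad) or (x of spare3 in the frame of warmer between 0.034 and 0.054 m and y of spare3 in the frame of warmer between -0.098 and -0.078 m and z of spare3 in the frame of warmer below 0.016 m and angle between spare3's own z axis and vertical below 0.2 rad) or (x of spare4 in the frame of warmer between 0.034 and 0.054 m and y of spare4 in the frame of warmer between -0.098 and -0.078 m and z of spare4 in the frame of warmer below 0.016 m and angle between spare4's own z axis and vertical below 0.2 rad) or (x of spare5 in the frame of warmer between 0.034 and 0.054 m and y of spare5 in the frame of warmer between -0.098 and -0.078 m and z of spare5 in the frame of warmer below 0.016 m and angle between spare5's own z axis and vertical below 0.2 rad)) and ((x of jar4 in the frame of warmer between 0.034 and 0.054 m and y of jar4 in the frame of warmer between -0.01 and 0.01 m and z of jar4 in the frame of warmer below 0.016 m and angle between jar4's own z axis and vertical below 0.2 rad) or (x of spare0 in the frame of warmer between 0.034 and 0.054 m and y of spare0 in the frame of warmer between -0.01 and 0.01 m and z of spare0 in the frame of warmer below 0.016 m and angle between spare0's own z axis and vertical below 0.2 rad) or (x of spare1 in the frame of warmer between 0.034 and 0.054 m and y of spare1 in the frame of warmer between -0.01 and 0.01 m and z of spare1 in the frame of warmer below 0.016 m and angle between spare1's own z axis and vertical below 0.2 rad) or (x of spare2 in the frame of warmer between 0.034 and 0.054 m and y of spare2 in the frame of warmer between -0.01 and 0.01 m and z of spare2 in the frame of warmer below 0.016 m and angle between spare2's own z axis and vertical below 0.2 rad) or (x of spare3 in the frame of warmer between 0.034 and 0.054 m and y of spare3 in the frame of warmer between -0.01 and 0.01 m and z of spare3 in the frame of warmer below 0.016 m and angle between spare3's own z axis and vertical below 0.2 rad) or (x of spare4 in the frame of warmer between 0.034 and 0.054 m and y of spare4 in the frame of warmer between -0.01 and 0.01 m and z of spare4 in the frame of warmer below 0.016 m and angle between spare4's own z axis and vertical below 0.2 rad) or (x of spare5 in the frame of warmer between 0.034 and 0.054 m and y of spare5 in the frame of warmer between -0.01 and 0.01 m and z of spare5 in the frame of warmer below 0.016 m and angle between spare5's own z axis and vertical below 0.2 rad)) and ((x of jar5 in the frame of warmer between 0.034 and 0.054 m and y of jar5 in the frame of warmer between 0.078 and 0.098 m and z of jar5 in the frame of warmer below 0.016 m and angle between jar5's own z axis and vertical below 0.2 rad) or (x of spare0 in the frame of warmer between 0.034 and 0.054 m and y of spare0 in the frame of warmer between 0.078 and 0.098 m and z of spare0 in the frame of warmer below 0.016 m and angle between spare0's own z axis and vertical below 0.2 rad) or (x of spare1 in the frame of warmer between 0.034 and 0.054 m and y of spare1 in the frame of warmer between 0.078 and 0.098 m and z of spare1 in the frame of warmer below 0.016 m and angle between spare1's own z axis and vertical below 0.2 rad) or (x of spare2 in the frame of warmer between 0.034 and 0.054 m and y of spare2 in the frame of warmer between 0.078 and 0.098 m and z of spare2 in the frame of warmer below 0.016 m and angle between spare2's own z axis and vertical below 0.2 rad) or (x of spare3 in the frame of warmer between 0.034 and 0.054 m and y of spare3 in the frame of warmer between 0.078 and 0.098 m and z of spare3 in the frame of warmer below 0.016 m and angle between spare3's own z axis and vertical below 0.2 rad) or (x of spare4 in the frame of warmer between 0.034 and 0.054 m and y of spare4 in the frame of warmer between 0.078 and 0.098 m and z of spare4 in the frame of warmer below 0.016 m and angle between spare4's own z axis and vertical below 0.2 rad) or (x of spare5 in the frame of warmer between 0.034 and 0.054 m and y of spare5 in the frame of warmer between 0.078 and 0.098 m and z of spare5 in the frame of warmer below 0.016 m and angle between spare5's own z axis and vertical below 0.2 rad)) and value of joint each of ring0, ring1 above 1.45 rad), for 0.2 s.
2. then the switch lever is pushed over (value of joint switch above 0.8 rad), for 0.2 s.
At the end, for the whole second after the job is handed in: Every one of the six wells holds a jar standing on its floor (within 10 mm of the well's centre along each side, within 6 mm of its floor, tilted less than 0.2 rad), both rings are locked (angle above 1.45 rad) and the switch lever is over (angle above 0.8 rad) (all of step 1 and value of joint switch above 0.8 rad); the robot touches nothing.
It fails at once if a jar that already stands in the warmer is lifted out (height (world z) of any of jar0, jar1, jar2, jar3, jar4, jar5 above 0.045 m).
It fails at once if a bystander (bottle, large jar or brush) is pushed more than 30 mm from its place (distance of any of squeeze, bigjar, brush from where it was at the start of the episode above 0.03 m).
Of jar0, jar1, jar2, jar3, jar4, jar5 only 1 to 3 are there at a start; the rules pass over those that are not, and their reading is None.
At some moment in a run one of spare0, spare1, spare2, spare3, spare4, spare5 may be knocked a few centimetres aside while the robot is not near it.
It also fails if it takes over 210 s, if anything falls off the work surface, if the arm or the gripper's body presses on something with over 40 N, if the wrist force passes 120 N, or if a joint passes its speed limit or range.

## Working session

There is one attempt and no reset: what is moved stays moved. The work goes in short steps, Python scripts to look and compute and a tool call to move; the robot and the scene stay as the last step left them, time stands still between calls to the robot, and variables do not carry over. Pictures are saved under pics/ and viewed, about 12 in all and at most 16, crops included, and the job is handed in when it is done.

Besides the shell and the picture viewer there is one more tool, called after ">>>" as name([rows], argument=value, ...), one row to a line, values as JSON. drive_tool: Moves the arm, as the interface text tells. Its arguments: {"type":"object","properties":{"targets":{"type":"array"},"grip_force":{"type":"number"}},"required":["targets"]}

```bash
mkdir -p pics; cat > h.py <<'E'
import numpy as np, cv2
from station import ctrl
def cal(n, st=None):
    c=ctrl.get_calibration(n)
    if 'hand_eye' in c:
        st=st or ctrl.state(); T=np.eye(4); T[:3,:3]=st['ee_rot']; T[:3,3]=st['tool_pos']
        c['W']=T@np.array(c['hand_eye'])
    else: c['W']=np.array(c['world_from_camera'])
    return c
def pix2w(c,row,col,z):
    u=np.array([(col-c['cx'])/c['fx'],(row-c['cy'])/c['fy']]); s=u.copy()
    for _ in range(30): s=u/(1+c['k1']*(s@s))
    d=c['W'][:3,:3]@np.array([s[0],-s[1],-1]); o=c['W'][:3,3]
    return o+d*(z-o[2])/d[2]
def w2pix(c,p):
    q=np.linalg.inv(c['W'])@np.append(p,1); s=np.array([q[0],-q[1]])/-q[2]
    s=s*(1+c['k1']*(s@s)); return np.array([c['cy']+c['fy']*s[1],c['cx']+c['fx']*s[0]])
def snap(n,f=None):
    st=ctrl.state(); im=np.array(ctrl.snapshot(n)); c=cal(n,st)
    if f: cv2.imwrite('pics/'+f,im[:,:,::-1])
    return im,c
E
python3 - <<'E'
from h import *
for n in('top','side'):
    im,c=snap(n,n+'0.png'); print(n,c['W'].round(3).tolist(),c['fx'],c['k1'])
    if n=='top':
        for k in('warmer','jar0','spare0','unit','ring0','switch_base','switch_tip','squeeze','bigjar','brush'):
            print(k,[(round(d['p'],2),np.round(d['position']).tolist(),pix2w(c,*d['position'],{'spare0':.088,'jar0':.098,'ring0':.087,'unit':.045,'warmer':.05}.get(k,0)).round(3)[:2].tolist()) for d in ctrl.look_for(n,k)])
s=ctrl.state();print(s['time'],s['ee_rot'],s['tool_pos'],s['width'])
E
```

```text
top [[-0.026, 0.998, -0.061, 0.441], [-1.0, -0.027, -0.006, 0.024], [-0.007, 0.061, 0.998, 1.811], [0.0, 0.0, 0.0, 1.0]] 453.25531240495536 -0.15215411544797322
warmer [(0.67, [176.0, 307.0], [0.588, -0.164])]
jar0 [(0.61, [164.0, 337.0], [0.626, -0.273])]
spare0 [(0.71, [225.0, 222.0], [0.407, 0.172]), (0.65, [245.0, 305.0], [0.321, -0.143]), (0.63, [222.0, 254.0], [0.413, 0.049]), (0.56, [221.0, 337.0], [0.41, -0.268]), (0.56, [229.0, 186.0], [0.395, 0.31]), (0.55, [196.0, 256.0], [0.513, 0.038]), (0.51, [225.0, 310.0], [0.397, -0.163]), (0.44, [219.0, 280.0], [0.423, -0.049])]
unit [(0.65, [186.0, 216.0], [0.558, 0.193]), (0.2, [229.0, 186.0], [0.393, 0.317])]
ring0 [(0.66, [170.0, 211.0], [0.616, 0.208]), (0.56, [202.0, 213.0], [0.493, 0.202])]
switch_base [(0.5, [193.0, 184.0], [0.535, 0.328])]
switch_tip [(0.57, [199.0, 183.0], [0.511, 0.334])]
squeeze [(0.69, [134.0, 258.0], [0.768, 0.025])]
bigjar [(0.71, [202.0, 395.0], [0.477, -0.522])]
brush [(0.63, [198.0, 140.0], [0.522, 0.51])]
side [[-0.961, 0.145, -0.235, 0.273], [-0.276, -0.541, 0.795, 0.918], [-0.011, 0.829, 0.56, 0.739], [0.0, 0.0, 0.0, 1.0]] 393.93866738323885 -0.03481864165811865
0.6 [[ 4.22157261e-01 -9.06522612e-01  2.30044920e-05]
 [-9.06522612e-01 -4.22157261e-01 -2.19978943e-05]
 [ 2.96531019e-05 -1.15675214e-05 -9.99999999e-01]] [ 0.25332443 -0.54391183  0.21865493] 0.09345725069920889
```

View pics/top0.png

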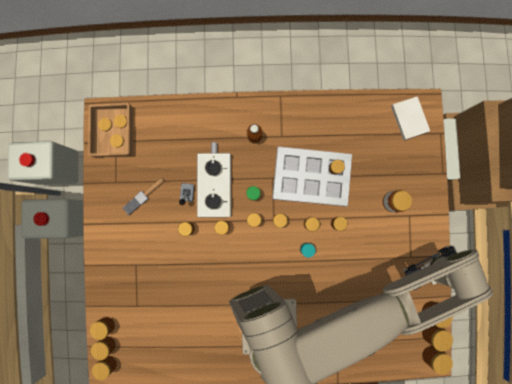

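View pics/side0.png

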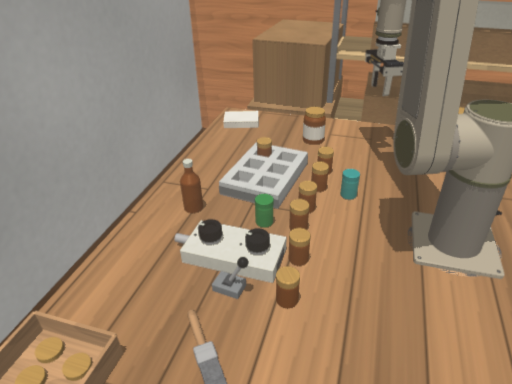

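The warmer has one jar, in the corner at about (0.626, -0.273), so five wells are empty. Six spares stand in a row at x≈0.41. The green jar (0.51, 0.04) and the turquoise one are decoys. The lever leans towards pixel (183,199). I'll move above the warmer and take a closer look.

>>> drive_tool([
  [[-1, -0.0135, -0.031, -0.01, 0, 0, 0], [-1, -0.0135, -0.031, -0.01, 0, 0, 0], [-1, -0.0135, -0.031, -0.01, 0, 0, 0], [-1, -0.0135, -0.031, -0.01, 0, 0, 0], [-1, -0.0135, -0.031, -0.01, 0, 0, 0]],
])

```text
time: 1.02
tool_pos: [0.366, -0.4161, 0.2693]
ee_rot: [[0.422, -0.907, 0.0], [-0.907, -0.422, -0.0], [0.0, -0.0, -1.0]]
force: [-0.0, -0.9, -0.1]
width: 0.0931
```

>>> drive_tool([
  [[-1, -0.0135, -0.031, -0.01, 0, 0, 0], [-1, -0.0135, -0.031, -0.01, 0, 0, 0], [-1, -0.0135, -0.031, -0.01, 0, 0, 0], [-1, -0.0135, -0.031, -0.01, 0, 0, 0], [-1, -0.0135, -0.031, -0.01, 0, 0, 0]],
])

```text
time: 1.43
tool_pos: [0.4782, -0.2892, 0.3194]
ee_rot: [[0.422, -0.907, 0.0], [-0.907, -0.422, -0.0], [0.0, -0.0, -1.0]]
force: [0.2, -0.4, -0.5]
width: 0.0929
```

>>> drive_tool([
  [[-1, -0.0135, -0.031, -0.01, 0, 0, 0], [-1, -0.0135, -0.031, -0.01, 0, 0, 0], [-1, -0.0135, -0.031, -0.01, 0, 0, 0], [-1, -0.0135, -0.031, -0.01, 0, 0, 0], [-1, -0.0135, -0.031, -0.01, 0, 0, 0]],
])

```text
time: 1.85
tool_pos: [0.5903, -0.1626, 0.3693]
ee_rot: [[0.422, -0.906, 0.0], [-0.906, -0.422, -0.0], [0.0, -0.0, -1.0]]
force: [-0.6, -1.3, 0.1]
width: 0.0928
```

>>> drive_tool([
  [[-1, 0, 0, 0, 0, 0, -0.1134], [-1, 0, 0, 0, 0, 0, -0.1134], [-1, 0, 0, 0, 0, 0, -0.1134], [-1, 0, 0, 0, 0, 0, -0.1134], [-1, 0, 0, 0, 0, 0, -0.1134]],
])

```text
time: 2.27
tool_pos: [0.5895, -0.1638, 0.3686]
ee_rot: [[0.846, -0.533, -0.0], [-0.533, -0.846, 0.0], [-0.0, -0.0, -1.0]]
force: [-0.0, 0.7, -0.4]
width: 0.093
```

>>> drive_tool([
  [[-1, 0, 0, 0, 0, 0, -0.1134], [-1, 0, 0, 0, 0, 0, -0.1134], [-1, 0, 0, 0, 0, 0, -0.1134], [-1, 0, 0, 0, 0, 0, -0.1134], [-1, 0, 0, 0, 0, 0, -0.1134]],
])

```text
time: 2.68
tool_pos: [0.5894, -0.1641, 0.3687]
ee_rot: [[1.0, 0.005, 0.0], [0.005, -1.0, 0.0], [0.0, -0.0, -1.0]]
force: [0.3, -0.0, -0.5]
width: 0.093
```

```bash
python3 - <<'E'
from h import *
s=ctrl.state();print(s['tool_pos'],np.array(s['ee_rot']).round(3).tolist(),s['joints'])
im,c=snap('wrist','w1.png'); print(np.array(c['hand_eye']).round(3).tolist(),c['fx'])
for n in ('wrist','top'):
    if n=='top': im,c=snap('top','t1.png')
    for d in ctrl.masks_of(n,'warmer'):
        cs=max(cv2.findContours(d['region'].astype('uint8'),0,2)[0],key=len)
        b=cv2.boxPoints(cv2.minAreaRect(np.array([pix2w(c,y,x,.05)[:2]*1000 for x,y in cs[:,0]],np.float32)))
        print(n,d['p'],b.tolist(),b.mean(0))
E
```

```text
[ 0.58936007 -0.16405593  0.36866313] [[1.0, 0.005, 0.0], [0.005, -1.0, 0.0], [0.0, -0.0, -1.0]] [-2.03567556e+01  8.78959087e+00  6.83359444e+01  1.19451458e-03
  1.02873461e+02 -2.06195481e+01]
[[1.0, -0.0, -0.0, 0.0], [-0.0, -0.969, -0.248, -0.068], [-0.0, 0.248, -0.969, -0.166], [0.0, 0.0, 0.0, 1.0]] 273.19016896368015
wrist 0.73 [[470.2222900390625, -319.3194274902344], [676.3614501953125, -344.0037841796875], [711.28271484375, -52.3760986328125], [505.1435546875, -27.691741943359375]] [ 590.7525  -185.84778]
top 0.71 [[473.9948425292969, -300.2160339355469], [591.563720703125, -303.9395751953125], [596.5419921875, -146.75418090820312], [478.97314453125, -143.0306396484375]] [ 535.26843 -223.4851 ]
```

View pics/w1.png

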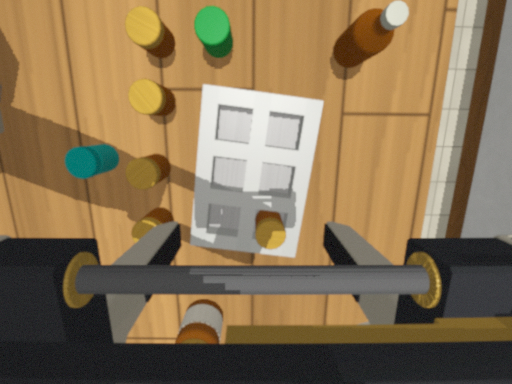

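```bash
cat >> h.py <<'E'
from scipy.optimize import minimize
def warmer_segs():
    R=[(0,0,.102,.146)]+[(x,y,.03,.03) for x in(-.044,.044) for y in(-.088,0,.088)]
    P=[]
    for x,y,a,b in R:
        t=np.linspace(-1,1,80)
        for s in(-1,1): P+=[(x+s*a,y+b*k) for k in t]; P+=[(x+a*k,y+s*b) for k in t]
    return np.array(P)
def proj(c,p):
    q=(np.linalg.inv(c['W'])@np.c_[p,np.ones(len(p))].T).T; s=np.c_[q[:,0],-q[:,1]]/-q[:,2:3]
    s=s*(1+c['k1']*(s**2).sum(1,keepdims=True)); return s*[c['fx'],c['fy']]+[c['cx'],c['cy']]
def place(v,P,z): 
    C,S=np.cos(v[2]),np.sin(v[2]); return np.c_[P@np.array([[C,S],[-S,C]])+v[:2],np.full(len(P),z)]
def fitwarmer(im,c,v0):
    g=cv2.cvtColor(im,cv2.COLOR_RGB2GRAY).astype(np.float32)
    for sg,st in((2.5,(.01,.01,.04)),(1.0,(.003,.003,.01))):
        b=cv2.GaussianBlur(g,(0,0),sg); m=np.minimum(np.hypot(cv2.Sobel(b,5,1,0),cv2.Sobel(b,5,0,1)),60)
        P=warmer_segs()
        def f(v):
            u=proj(c,place(v,P,.05)).astype(np.float32)
            return -cv2.remap(m,u[None,:,0].copy(),u[None,:,1].copy(),1).mean()
        r=minimize(f,v0,method='Nelder-Mead',options=dict(initial_simplex=np.array([v0]+[np.array(v0)+np.eye(3)[i]*st[i] for i in range(3)])))
        v0=r.x
    return r.x,r.fun
def lids(im,c,rad=.027,z=.088,amin=60):
    h=cv2.cvtColor(im,cv2.COLOR_RGB2HSV)
    m=((h[:,:,0]>17)&(h[:,:,0]<28)&(h[:,:,1]>190)&(h[:,:,2]>100)).astype('uint8')
    m=cv2.morphologyEx(m,cv2.MORPH_OPEN,np.ones((3,3)))
    out=[]
    for k in cv2.findContours(m,0,1)[0]:
        if cv2.contourArea(k)<amin: continue
        w=np.array([pix2w(c,y,x,z)[:2] for x,y in k[:,0]])
        (x,y),r=cv2.minEnclosingCircle((w*1000).astype(np.float32)); out.append((round(x/1000,4),round(y/1000,4),round(r,1)))
    return out,m
E
python3 - <<'E'
from h import *
im=cv2.imread('pics/w1.png')[:,:,::-1].copy(); c=cal('wrist')
for v0 in((.591,-.186,-.118),(.588,-.18,-.1),(.595,-.19,-.13)):
    v,f=fitwarmer(im,c,v0); print(v.round(4),f)
o,m=lids(im,c); print(o)
u=proj(c,place(v,warmer_segs(),.05))
d=im.copy()
for x,y in u: cv2.circle(d,(int(round(x)),int(round(y))),0,(255,0,0),-1)
d[m>0]=(255,0,255)
cv2.imwrite('pics/fit1.png',cv2.resize(d[60:280,60:360],None,fx=2.5,fy=2.5)[:,:,::-1])
h=cv2.cvtColor(im,cv2.COLOR_RGB2HSV)
print(h[22,145],h[96,150],h[170,145],h[300,60],h[225,270],h[110,180])
im,c=cv2.imread('pics/top0.png')[:,:,::-1].copy(),cal('top')
print(fitwarmer(im,c,v)); print(lids(im,c,amin=15)[0])
E
```

```text
[ 0.5904 -0.1855 -0.1348] -54.654842376708984
[ 0.5904 -0.1855 -0.1349] -54.65407943725586
[ 0.5904 -0.1855 -0.1344] -54.65635299682617
[]
[ 22 165 220] [ 22 165 217] [ 20 170 141] [130  25  31] [ 20 163 147] [ 17 135 192]
(array([ 0.58861156, -0.18354401, -0.12617528]), np.float64(-59.940513610839844))
[]
```

View pics/fit1.png

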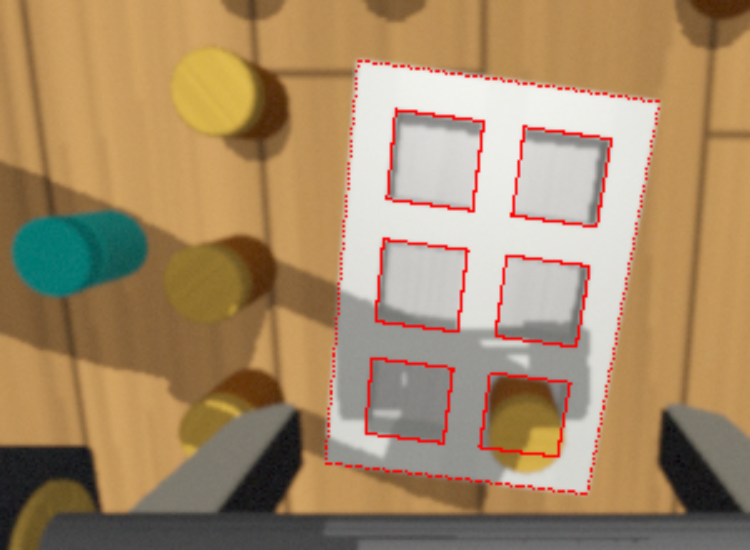

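```bash
sed -i 's/>190)/>150)/' h.py; python3 - <<'E'
from h import *
for f,n in(('w1','wrist'),('top0','top')):
    im=cv2.imread(f'pics/{f}.png')[:,:,::-1].copy(); print(n,lids(im,cal(n),amin=15)[0])
E
```

```text
wrist [(0.4731, -0.5054, 17.1), (0.8236, -0.5047, 286.4), (0.9054, -0.3751, 62.5), (0.2691, -0.3718, 61.3), (0.6207, -0.2774, 28.2), (0.4029, -0.2706, 30.0), (0.4082, -0.1716, 29.9), (0.4263, -0.0501, 28.3), (0.4321, 0.0474, 29.2)]
top [(-0.1549, 0.6639, 36.0), (-0.1649, -0.6717, 41.5), (-0.0743, 0.6638, 36.6), (-0.0716, -0.6729, 42.8), (0.006, 0.6637, 36.5), (-0.0002, -0.6781, 29.4), (0.3962, 0.3122, 27.3), (0.3984, 0.174, 27.4), (0.4016, -0.278, 27.4), (0.4027, -0.1709, 27.8), (0.4203, -0.0498, 28.2), (0.4243, 0.0488, 26.8), (0.482, -0.5219, 39.1), (0.6188, -0.2741, 26.2), (0.7442, 0.5796, 25.4), (0.8125, 0.6264, 26.0), (0.8216, 0.5649, 25.4)]
```

>>> drive_tool([
  [[-0.55, -0.0187, 0.0108, 0.0169, 0, 0, 0], [-0.55, -0.0187, 0.0108, 0.0169, 0, 0, 0], [-0.55, -0.0187, 0.0108, 0.0169, 0, 0, 0], [-0.55, -0.0187, 0.0108, 0.0169, 0, 0, 0], [-0.55, -0.0187, 0.0108, 0.0169, 0, 0, 0]],
], grip_force=25)

```text
time: 3.3
tool_pos: [0.4949, -0.2183, 0.2834]
ee_rot: [[1.0, -0.005, 0.0], [-0.005, -1.0, -0.0], [0.0, 0.0, -1.0]]
force: [0.8, -0.8, 0.4]
width: 0.0722
```

>>> drive_tool([
  [[-0.55, -0.0187, 0.0108, 0.0169, 0, 0, 0], [-0.55, -0.0187, 0.0108, 0.0169, 0, 0, 0], [-0.55, -0.0187, 0.0108, 0.0169, 0, 0, 0], [-0.55, -0.0187, 0.0108, 0.0169, 0, 0, 0], [-0.55, -0.0187, 0.0108, 0.0169, 0, 0, 0.005]],
])

```text
time: 3.72
tool_pos: [0.4013, -0.2723, 0.199]
ee_rot: [[1.0, -0.01, 0.0], [-0.01, -1.0, -0.0], [0.0, 0.0, -1.0]]
force: [1.8, 0.1, -0.4]
width: 0.0723
```

```bash
python3 - <<'E'
from h import *
print(ctrl.state()['width'],ctrl.state()['tool_pos'])
im,c=snap('wrist','w2.png'); o,m=lids(im,c,amin=200);print(o)
im[cv2.morphologyEx(m,cv2.MORPH_GRADIENT,np.ones((3,3)))>0]=(255,0,0); cv2.imwrite('pics/w2m.png',im[:,:,::-1])
E
```

```text
0.07226209615413465 [ 0.40132985 -0.27225157  0.19900611]
[(0.5172, -0.4605, 206.4), (0.2468, -0.3757, 36.4), (0.5546, -0.3781, 36.8), (0.4032, -0.2799, 28.0), (0.6238, -0.2772, 33.8), (0.4047, -0.1743, 27.0)]
```

View pics/w2m.png

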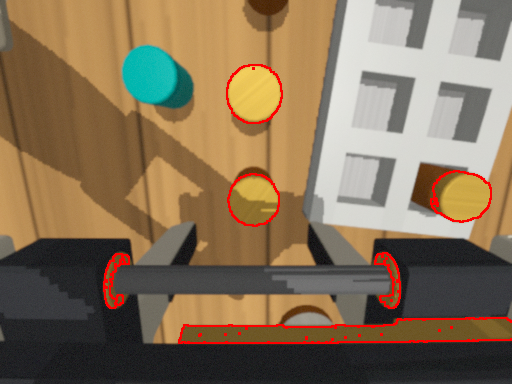

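>>> drive_tool([
  [[-0.55, 0.002, 0.0075, 0.031, 0, 0, 0], [-0.55, 0, 0, 0.03, 0, 0, 0], [-0.55, 0, 0, 0.03, 0, 0, 0], [-0.55, 0, 0, 0.03, 0, 0, 0], [-0.55, 0, 0, 0.03, 0, 0, 0]],
])

```text
time: 4.18
tool_pos: [0.4043, -0.2795, 0.0477]
ee_rot: [[1.0, -0.01, 0.001], [-0.01, -1.0, -0.001], [0.001, 0.001, -1.0]]
force: [0.9, -0.7, 0.7]
width: 0.072
```

>>> drive_tool([
  [[0.3, 0, 0, 0, 0, 0, 0], [0.3, 0, 0, 0, 0, 0, 0], [0.3, 0, 0, 0, 0, 0, 0], [0.3, 0, 0, 0, 0, 0, 0], [0.3, 0, 0, 0, 0, 0, 0]],
])

```text
time: 4.6
tool_pos: [0.4055, -0.2804, 0.0508]
ee_rot: [[1.0, -0.007, 0.003], [-0.006, -1.0, -0.002], [0.003, 0.002, -1.0]]
force: [-0.5, -0.1, -2.1]
width: 0.0539
```

>>> drive_tool([
  [[0.3, 0, 0, -0.024, 0, 0, 0], [0.3, 0, 0, -0.024, 0, 0, 0], [0.3, 0, 0, -0.024, 0, 0, 0], [0.3, 0, 0, -0.024, 0, 0, 0], [0.3, 0, 0, -0.024, 0, 0, 0]],
])

```text
time: 5.02
tool_pos: [0.4045, -0.2795, 0.1712]
ee_rot: [[1.0, -0.006, 0.002], [-0.006, -1.0, -0.001], [0.002, 0.001, -1.0]]
force: [1.5, 0.4, -1.3]
width: 0.0537
```

>>> drive_tool([
  [[0.3, 0.026, -0.0026, 0, 0, 0, 0], [0.3, 0.026, -0.0026, 0, 0, 0, 0], [0.3, 0.026, -0.0026, 0, 0, 0, 0], [0.3, 0.026, -0.0026, 0, 0, 0, 0], [0.3, 0.026, -0.0026, 0, 0, 0, 0]],
])

```text
time: 5.43
tool_pos: [0.536, -0.2672, 0.1701]
ee_rot: [[1.0, -0.007, 0.002], [-0.006, -1.0, -0.001], [0.002, 0.001, -1.0]]
force: [-0.4, -0.1, -1.4]
width: 0.0538
```

>>> drive_tool([
  [[0.3, 0, 0, 0.02, 0, 0, 0], [0.3, 0, 0, 0.02, 0, 0, 0], [0.3, 0, 0, 0.02, 0, 0, 0], [0.3, 0, 0, 0, 0, 0, 0], [0.3, 0, 0, 0, 0, 0, 0]],
])

```text
time: 5.85
tool_pos: [0.5336, -0.2667, 0.1083]
ee_rot: [[1.0, -0.006, -0.002], [-0.006, -1.0, 0.001], [-0.002, -0.001, -1.0]]
force: [-1.7, 0.2, -2.1]
width: 0.0536
```

```bash
python3 - <<'E'
from h import *
s=ctrl.state();print(s['tool_pos'],s['width'],s['force'])
im,c=snap('wrist','w3.png'); v,f=fitwarmer(im,c,(.590,-.185,-.133)); print(v,f)
d=im.copy()
for x,y in proj(c,place(v,warmer_segs(),.05)): cv2.circle(d,(int(round(x)),int(round(y))),0,(255,0,0),-1)
cv2.imwrite('pics/w3m.png',d[:,:,::-1])
E
```

```text
[ 0.53363378 -0.26666864  0.10834648] 0.05364908222883427 [-1.67713025  0.22421887 -2.06680798]
[ 0.59067291 -0.18545668 -0.12543746] -38.27089309692383
```

View pics/w3m.png

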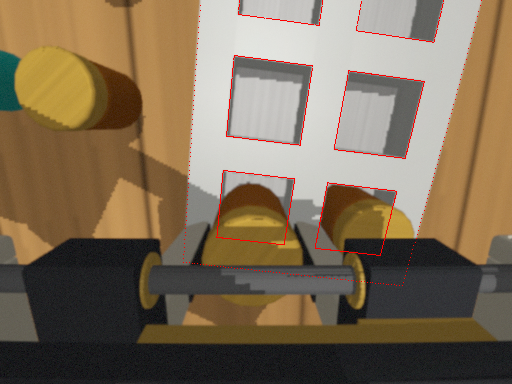

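>>> drive_tool([
  [[0.3, 0.0015, 0, 0.004, 0, 0, 0], [0.3, 0, 0, 0.006, 0, 0, 0], [0.3, 0, 0, 0.006, 0, 0, 0], [0.3, 0, 0, 0.006, 0, 0, 0], [0.3, 0, 0, 0.006, 0, 0, 0]],
])

```text
time: 6.32
tool_pos: [0.5357, -0.2671, 0.0801]
ee_rot: [[1.0, -0.006, -0.0], [-0.006, -1.0, 0.0], [-0.0, -0.0, -1.0]]
force: [-0.6, 0.5, -2.5]
width: 0.0536
```

>>> drive_tool([
  [[0.3, 0, 0, 0.006, 0, 0, 0], [0.3, 0, 0, 0.006, 0, 0, 0], [0.3, 0, 0, 0.006, 0, 0, 0], [0.3, 0, 0, 0, 0, 0, 0], [0.3, 0, 0, 0, 0, 0, 0]],
])

```text
time: 6.73
tool_pos: [0.5354, -0.267, 0.0621]
ee_rot: [[1.0, -0.006, -0.001], [-0.006, -1.0, 0.001], [-0.001, -0.001, -1.0]]
force: [0.3, -0.0, -2.7]
width: 0.0536
```

>>> drive_tool([
  [[0.3, 0, 0, 0.002, 0, 0, 0], [-0.46, 0, 0, 0, 0, 0, 0], [-0.46, 0, 0, 0, 0, 0, 0], [-0.46, 0, 0, 0, 0, 0, 0], [-0.46, 0, 0, 0, 0, 0, 0]],
])

```text
time: 7.15
tool_pos: [0.5362, -0.2674, 0.0612]
ee_rot: [[1.0, -0.006, 0.001], [-0.006, -1.0, -0.001], [0.001, 0.001, -1.0]]
force: [-0.1, 0.5, -0.3]
width: 0.0677
```

>>> drive_tool([
  [[-0.46, 0, 0, -0.028, 0, 0, 0], [-0.46, 0, 0, -0.028, 0, 0, 0], [-0.46, 0, 0, -0.028, 0, 0, 0], [-0.46, 0, 0, -0.028, 0, 0, 0], [-0.46, 0, 0, -0.028, 0, 0, 0]],
])

```text
time: 7.57
tool_pos: [0.5357, -0.2671, 0.2024]
ee_rot: [[1.0, -0.006, 0.0], [-0.006, -1.0, -0.0], [0.0, 0.0, -1.0]]
force: [1.3, 0.2, 0.4]
width: 0.0679
```

>>> drive_tool([
  [[-0.55, -0.0262, -0.0186, 0, 0, 0, 0], [-0.55, -0.0262, -0.0186, 0, 0, 0, 0], [-0.55, -0.0262, -0.0186, 0, 0, 0, 0], [-0.55, -0.0262, -0.0186, 0, 0, 0, 0], [-0.55, -0.0262, -0.0186, 0, 0, 0, 0]],
])

```text
time: 7.98
tool_pos: [0.4043, -0.1727, 0.2007]
ee_rot: [[1.0, -0.006, 0.001], [-0.006, -1.0, -0.0], [0.001, 0.0, -1.0]]
force: [-0.0, -0.6, 0.9]
width: 0.0723
```

```bash
python3 - <<'E'
from h import *
print(ctrl.state()['width'],ctrl.state()['tool_pos'])
im,c=snap('wrist','w4.png'); print('bench',lids(im,c,amin=200)[0]); print('well z .098',lids(im,c,z=.098,amin=200)[0]); print(fitwarmer(im,c,(.5905,-.1855,-.13)))
E
```

```text
0.07225690795851548 [ 0.40429473 -0.17268477  0.20073919]
bench [(0.5219, -0.3621, 207.9), (0.2389, -0.2942, 17.6), (0.2485, -0.2577, 20.3), (0.4048, -0.172, 27.9), (0.4219, -0.0524, 27.2)]
well z .098 [(0.5177, -0.3529, 200.4), (0.2449, -0.2874, 17.0), (0.2542, -0.2522, 19.6), (0.4048, -0.1696, 26.9), (0.4213, -0.0543, 26.2)]
(array([ 0.59039725, -0.18491359, -0.12914407]), np.float64(-46.79225158691406))
```

>>> drive_tool([
  [[-0.55, 0.0005, 0, 0.031, 0, 0, 0], [-0.55, 0, 0, 0.03, 0, 0, 0], [-0.55, 0, 0, 0.03, 0, 0, 0], [-0.55, 0, 0, 0.03, 0, 0, 0], [-0.55, 0, 0, 0.03, 0, 0, 0]],
])

```text
time: 8.45
tool_pos: [0.4062, -0.1735, 0.049]
ee_rot: [[1.0, -0.006, 0.002], [-0.006, -1.0, -0.001], [0.002, 0.001, -1.0]]
force: [1.0, 0.4, 0.4]
width: 0.072
```

>>> drive_tool([
  [[0.3, 0, 0, 0, 0, 0, 0], [0.3, 0, 0, 0, 0, 0, 0], [0.3, 0, 0, 0, 0, 0, 0], [0.3, 0, 0, 0, 0, 0, 0], [0.3, 0, 0, 0, 0, 0, 0]],
])

```text
time: 8.87
tool_pos: [0.4073, -0.1742, 0.0517]
ee_rot: [[1.0, -0.006, 0.003], [-0.006, -1.0, -0.002], [0.003, 0.002, -1.0]]
force: [0.1, -0.2, 3.9]
width: 0.0538
```

>>> drive_tool([
  [[0.3, 0, 0, -0.024, 0, 0, 0], [0.3, 0, 0, -0.024, 0, 0, 0], [0.3, 0, 0, -0.024, 0, 0, 0], [0.3, 0, 0, -0.024, 0, 0, 0], [0.3, 0, 0, -0.024, 0, 0, 0]],
])

```text
time: 9.28
tool_pos: [0.4061, -0.1735, 0.172]
ee_rot: [[1.0, -0.006, 0.002], [-0.006, -1.0, -0.001], [0.002, 0.001, -1.0]]
force: [0.5, 0.2, -3.1]
width: 0.0538
```

>>> drive_tool([
  [[0.3, 0.0285, 0.0012, 0, 0, 0, 0], [0.3, 0.0285, 0.0012, 0, 0, 0, 0], [0.3, 0.0285, 0.0012, 0, 0, 0, 0], [0.3, 0.0285, 0.0012, 0, 0, 0, 0], [0.3, 0.0285, 0.0012, 0, 0, 0, 0]],
])

```text
time: 9.7
tool_pos: [0.5501, -0.1803, 0.1708]
ee_rot: [[1.0, -0.006, 0.002], [-0.006, -1.0, -0.001], [0.002, 0.001, -1.0]]
force: [0.4, 0.4, -2.5]
width: 0.054
```

>>> drive_tool([
  [[0.3, 0, 0, 0.02, 0, 0, 0], [0.3, 0, 0, 0.02, 0, 0, 0], [0.3, 0, 0, 0.02, 0, 0, 0], [0.3, 0, 0, 0, 0, 0, 0], [0.3, 0, 0, 0, 0, 0, 0]],
])

```text
time: 10.12
tool_pos: [0.5475, -0.1799, 0.1092]
ee_rot: [[1.0, -0.006, -0.002], [-0.006, -1.0, 0.001], [-0.002, -0.001, -1.0]]
force: [-0.1, -0.0, -2.4]
width: 0.0539
```

>>> drive_tool([
  [[0.3, -0.0005, 0, 0.005, 0, 0, 0], [0.3, 0, 0, 0.006, 0, 0, 0], [0.3, 0, 0, 0.006, 0, 0, 0], [0.3, 0, 0, 0.006, 0, 0, 0], [0.3, 0, 0, 0.006, 0, 0, 0]],
])

```text
time: 10.53
tool_pos: [0.5479, -0.1803, 0.0805]
ee_rot: [[1.0, -0.006, 0.001], [-0.006, -1.0, -0.0], [0.001, 0.0, -1.0]]
force: [0.1, -1.2, -3.6]
width: 0.0539
```

>>> drive_tool([
  [[0.3, 0, 0, 0.006, 0, 0, 0], [0.3, 0, 0, 0.006, 0, 0, 0], [0.3, 0, 0, 0.006, 0, 0, 0], [0.3, 0, 0, 0, 0, 0, 0], [0.3, 0, 0, 0, 0, 0, 0]],
])

```text
time: 10.95
tool_pos: [0.5476, -0.1801, 0.0621]
ee_rot: [[1.0, -0.006, -0.001], [-0.006, -1.0, 0.0], [-0.001, -0.0, -1.0]]
force: [-0.6, -0.4, -2.5]
width: 0.0538
```

>>> drive_tool([
  [[0.3, 0, 0, 0.002, 0, 0, 0], [-0.46, 0, 0, 0, 0, 0, 0], [-0.46, 0, 0, 0, 0, 0, 0], [-0.46, 0, 0, 0, 0, 0, 0], [-0.46, 0, 0, 0, 0, 0, 0]],
])

```text
time: 11.37
tool_pos: [0.5481, -0.1803, 0.0609]
ee_rot: [[1.0, -0.006, 0.001], [-0.006, -1.0, -0.0], [0.001, 0.0, -1.0]]
force: [-0.0, -0.2, 1.2]
width: 0.0673
```

>>> drive_tool([
  [[-0.46, 0, 0, -0.028, 0, 0, 0], [-0.46, 0, 0, -0.028, 0, 0, 0], [-0.46, 0, 0, -0.028, 0, 0, 0], [-0.46, 0, 0, -0.028, 0, 0, 0], [-0.46, 0, 0, -0.028, 0, 0, 0]],
])

```text
time: 11.78
tool_pos: [0.5477, -0.1802, 0.2021]
ee_rot: [[1.0, -0.006, 0.0], [-0.006, -1.0, -0.0], [0.0, 0.0, -1.0]]
force: [-0.1, -1.5, 0.4]
width: 0.0675
```

>>> drive_tool([
  [[-0.55, -0.0253, -0.0254, 0, 0, 0, 0], [-0.55, -0.0253, -0.0254, 0, 0, 0, 0], [-0.55, -0.0253, -0.0254, 0, 0, 0, 0], [-0.55, -0.0253, -0.0254, 0, 0, 0, 0], [-0.55, -0.0253, -0.0254, 0, 0, 0, 0]],
])

```text
time: 12.2
tool_pos: [0.4209, -0.0516, 0.2006]
ee_rot: [[1.0, -0.006, 0.0], [-0.006, -1.0, 0.0], [0.0, -0.0, -1.0]]
force: [0.2, 1.0, 0.9]
width: 0.0722
```

```bash
python3 - <<'E'
from h import *
print(ctrl.state()['width'],ctrl.state()['tool_pos'])
im,c=snap('wrist','w5.png'); print('bench',lids(im,c,amin=200)[0]); print('well z .098',lids(im,c,z=.098,amin=200)[0]); print(fitwarmer(im,c,(.5905,-.1855,-.13)))
print([(d['p'],d['position']) for d in ctrl.look_for('wrist','spare0')])
E
```

```text
0.07222076999840346 [ 0.42090758 -0.05159147  0.20055338]
bench [(0.5382, -0.2415, 207.7), (0.5761, -0.1578, 37.7), (0.2651, -0.1555, 37.2), (0.4224, -0.05, 27.8), (0.4266, 0.0474, 27.0)]
well z .098 [(0.534, -0.2322, 200.3), (0.5705, -0.1516, 36.3), (0.2707, -0.1493, 35.9), (0.4223, -0.0476, 26.8), (0.4265, 0.0463, 26.0)]
(array([ 0.59130533, -0.18480646, -0.11814964]), np.float64(-30.610322952270508))
[(0.95, [91.5, 355.1]), (0.89, [5.0, 230.6]), (0.88, [186.0, 250.2]), (0.76, [91.2, 256.0]), (0.59, [321.9, 329.4])]
```

>>> drive_tool([
  [[-0.55, 0.001, 0, 0.031, 0, 0, 0], [-0.55, 0, 0, 0.03, 0, 0, 0], [-0.55, 0, 0, 0.03, 0, 0, 0], [-0.55, 0, 0, 0.03, 0, 0, 0], [-0.55, 0, 0, 0.03, 0, 0, 0]],
])

```text
time: 12.72
tool_pos: [0.4237, -0.0528, 0.0488]
ee_rot: [[1.0, -0.006, 0.002], [-0.006, -1.0, -0.0], [0.002, 0.0, -1.0]]
force: [-0.9, -0.0, -0.8]
width: 0.0722
```

>>> drive_tool([
  [[0.3, 0, 0, 0, 0, 0, 0], [0.3, 0, 0, 0, 0, 0, 0], [0.3, 0, 0, 0, 0, 0, 0], [0.3, 0, 0, 0, 0, 0, 0], [0.3, 0, 0, 0, 0, 0, 0]],
])

```text
time: 13.13
tool_pos: [0.4246, -0.0529, 0.0516]
ee_rot: [[1.0, -0.006, 0.003], [-0.006, -1.0, -0.001], [0.003, 0.001, -1.0]]
force: [-0.5, -0.2, 0.6]
width: 0.054
```

>>> drive_tool([
  [[0.3, 0, 0, -0.024, 0, 0, 0], [0.3, 0, 0, -0.024, 0, 0, 0], [0.3, 0, 0, -0.024, 0, 0, 0], [0.3, 0, 0, -0.024, 0, 0, 0], [0.3, 0, 0, -0.024, 0, 0, 0]],
])

```text
time: 13.55
tool_pos: [0.4233, -0.0525, 0.1719]
ee_rot: [[1.0, -0.006, 0.002], [-0.006, -1.0, -0.0], [0.002, 0.0, -1.0]]
force: [0.3, -0.6, -1.9]
width: 0.054
```

>>> drive_tool([
  [[0.3, 0.0272, 0.008, 0, 0, 0, 0], [0.3, 0.0272, 0.008, 0, 0, 0, 0], [0.3, 0.0272, 0.008, 0, 0, 0, 0], [0.3, 0.0272, 0.008, 0, 0, 0, 0], [0.3, 0.0272, 0.008, 0, 0, 0, 0]],
])

```text
time: 13.97
tool_pos: [0.5606, -0.0938, 0.1708]
ee_rot: [[1.0, -0.006, 0.002], [-0.006, -1.0, -0.0], [0.002, 0.0, -1.0]]
force: [0.1, 0.1, -1.9]
width: 0.0537
```

>>> drive_tool([
  [[0.3, 0, 0, 0.02, 0, 0, 0], [0.3, 0, 0, 0.02, 0, 0, 0], [0.3, 0, 0, 0.02, 0, 0, 0], [0.3, 0, 0, 0, 0, 0, 0], [0.3, 0, 0, 0, 0, 0, 0]],
])

```text
time: 14.38
tool_pos: [0.558, -0.0931, 0.1092]
ee_rot: [[1.0, -0.006, -0.002], [-0.006, -1.0, 0.001], [-0.002, -0.001, -1.0]]
force: [0.4, -0.5, -3.0]
width: 0.0532
```

```bash
python3 - <<'E'
from h import *
print(ctrl.state()['width'],ctrl.state()['tool_pos'])
im,c=snap('wrist','w6.png'); print('well z .098',lids(im,c,z=.098,amin=200)[0]); print(fitwarmer(im,c,(.5905,-.1855,-.13)))
E
```

```text
0.05317663774759329 [ 0.55797979 -0.09307817  0.10923305]
well z .098 [(0.6085, -0.1883, 139.4), (0.4846, -0.1238, 12.1), (0.5582, -0.11, 36.7), (0.4392, 0.0398, 28.6)]
(array([ 0.590393  , -0.18500504, -0.12847535]), np.float64(-27.790300369262695))
```

>>> drive_tool([
  [[0.3, 0, 0, 0.005, 0, 0, 0], [0.3, 0, 0, 0.006, 0, 0, 0], [0.3, 0, 0, 0.006, 0, 0, 0], [0.3, 0, 0, 0.006, 0, 0, 0], [0.3, 0, 0, 0.006, 0, 0, 0]],
])

```text
time: 14.85
tool_pos: [0.5588, -0.0933, 0.0802]
ee_rot: [[1.0, -0.006, 0.0], [-0.006, -1.0, -0.0], [0.0, 0.0, -1.0]]
force: [-0.6, 0.5, -3.7]
width: 0.0539
```

>>> drive_tool([
  [[0.3, 0, 0, 0.006, 0, 0, 0], [0.3, 0, 0, 0.006, 0, 0, 0], [0.3, 0, 0, 0.006, 0, 0, 0], [0.3, 0, 0, 0, 0, 0, 0], [0.3, 0, 0, 0, 0, 0, 0]],
])

```text
time: 15.27
tool_pos: [0.5586, -0.0932, 0.0621]
ee_rot: [[1.0, -0.006, -0.001], [-0.006, -1.0, 0.0], [-0.001, -0.0, -1.0]]
force: [0.9, 0.3, -3.4]
width: 0.0531
```

>>> drive_tool([
  [[0.3, 0, 0, 0.002, 0, 0, 0], [-0.46, 0, 0, 0, 0, 0, 0], [-0.46, 0, 0, 0, 0, 0, 0], [-0.46, 0, 0, 0, 0, 0, 0], [-0.46, 0, 0, 0, 0, 0, 0]],
])

```text
time: 15.68
tool_pos: [0.5591, -0.0934, 0.061]
ee_rot: [[1.0, -0.006, 0.001], [-0.006, -1.0, -0.0], [0.001, 0.0, -1.0]]
force: [-0.2, 0.1, -0.2]
width: 0.0673
```

>>> drive_tool([
  [[-0.46, 0, 0, -0.028, 0, 0, 0], [-0.46, 0, 0, -0.028, 0, 0, 0], [-0.46, 0, 0, -0.028, 0, 0, 0], [-0.46, 0, 0, -0.028, 0, 0, 0], [-0.46, 0, 0, -0.028, 0, 0, 0]],
])

```text
time: 16.1
tool_pos: [0.5587, -0.0933, 0.2021]
ee_rot: [[1.0, -0.006, 0.0], [-0.006, -1.0, -0.0], [0.0, 0.0, -1.0]]
force: [-0.9, 0.6, 0.6]
width: 0.0679
```

>>> drive_tool([
  [[-0.55, -0.0264, -0.028, 0, 0, 0, 0], [-0.55, -0.0264, -0.028, 0, 0, 0, 0], [-0.55, -0.0264, -0.028, 0, 0, 0, 0], [-0.55, -0.0264, -0.028, 0, 0, 0, 0], [-0.55, -0.0264, -0.028, 0, 0, 0, 0]],
])

```text
time: 16.52
tool_pos: [0.4265, 0.0484, 0.2007]
ee_rot: [[1.0, -0.007, 0.001], [-0.007, -1.0, 0.0], [0.001, -0.0, -1.0]]
force: [0.3, 1.8, 0.2]
width: 0.072
```

>>> drive_tool([
  [[-0.55, 0, 0, 0, 0, 0, -0.12], [-0.55, 0, 0, 0, 0, 0, -0.12], [-0.55, 0, 0, 0, 0, 0, -0.12], [-0.55, 0, 0, 0, 0, 0, -0.12], [-0.55, 0, 0, 0, 0, 0, -0.12]],
])

```text
time: 16.93
tool_pos: [0.4277, 0.0477, 0.2009]
ee_rot: [[0.825, 0.565, 0.001], [0.565, -0.825, 0.0], [0.001, 0.0, -1.0]]
force: [-0.1, 0.0, 0.4]
width: 0.0719
```

>>> drive_tool([
  [[-0.55, 0, 0, 0, 0, 0, -0.12], [-0.55, 0, 0, 0, 0, 0, -0.12], [-0.55, 0, 0, 0, 0, 0, -0.12], [-0.55, 0, 0, 0, 0, 0, -0.12], [-0.55, 0, 0, 0, 0, 0, -0.12]],
])

```text
time: 17.35
tool_pos: [0.4277, 0.0475, 0.2008]
ee_rot: [[0.362, 0.932, 0.001], [0.932, -0.362, 0.0], [0.0, 0.0, -1.0]]
force: [0.6, -0.7, -0.7]
width: 0.0718
```

```bash
cat >> h.py <<'E'
def delta(x,y,z=None,frm=None):
    s=ctrl.state(); R=np.array(s['ee_rot']); p=np.array(s['tool_pos']) if frm is None else np.array(frm)
    return (R.T@(np.array([x,y,p[2] if z is None else z])-p)).round(4)
E
python3 - <<'E'
from h import *
s=ctrl.state(); print(s['width'],s['tool_pos'],np.degrees(np.arctan2(s['ee_rot'][1][0],s['ee_rot'][0][0])),s['joints'][5])
im,c=snap('wrist','w7.png'); print('bench',lids(im,c,amin=200)[0]); print('well',lids(im,c,z=.098,amin=200)[0])
E
```

```text
0.07182750696940304 [0.42774233 0.04750285 0.20083715] 68.75049993939271 -69.2472035829205
bench [(0.6396, 0.0809, 218.2), (0.6033, 0.1565, 16.4), (0.5614, 0.1603, 17.4), (0.47, -0.1353, 37.3), (0.4252, 0.0486, 27.6), (0.3994, 0.1699, 28.5), (0.3972, 0.3033, 30.7)]
well [(0.6297, 0.0806, 210.4), (0.5947, 0.1535, 15.8), (0.5543, 0.1571, 16.8), (0.4662, -0.1279, 35.9), (0.423, 0.0494, 26.6), (0.3982, 0.1664, 27.5), (0.396, 0.295, 29.6)]
```

View pics/w7.png

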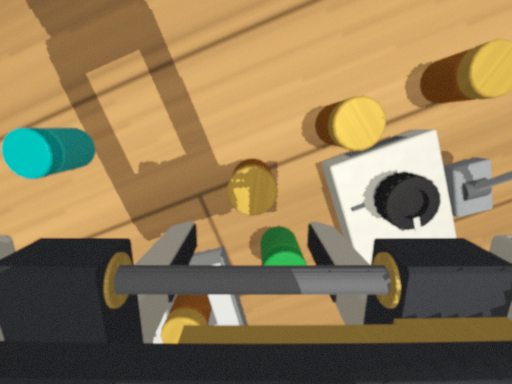

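>>> drive_tool([
  [[-0.55, 0, -0.0015, 0.031, 0, 0, 0], [-0.55, 0, 0, 0.03, 0, 0, 0], [-0.55, 0, 0, 0.03, 0, 0, 0], [-0.55, 0, 0, 0.03, 0, 0, 0], [-0.55, 0, 0, 0.03, 0, 0, 0]],
])

```text
time: 17.82
tool_pos: [0.4264, 0.0481, 0.0487]
ee_rot: [[0.371, 0.929, 0.001], [0.929, -0.371, 0.0], [0.0, 0.001, -1.0]]
force: [-0.1, -0.4, -0.9]
width: 0.0719
```

>>> drive_tool([
  [[0.3, 0, 0, 0, 0, 0, 0], [0.3, 0, 0, 0, 0, 0, 0], [0.3, 0, 0, 0, 0, 0, 0], [0.3, 0, 0, 0, 0, 0, 0], [0.3, 0, 0, 0, 0, 0, 0]],
])

```text
time: 18.23
tool_pos: [0.428, 0.048, 0.0518]
ee_rot: [[0.368, 0.93, 0.004], [0.93, -0.368, -0.0], [0.001, 0.003, -1.0]]
force: [-0.8, -0.3, 4.2]
width: 0.0537
```

>>> drive_tool([
  [[0.3, 0, 0, -0.024, 0, 0, 0], [0.3, 0, 0, -0.024, 0, 0, 0], [0.3, 0, 0, -0.024, 0, 0, 0], [0.3, 0, 0, -0.024, 0, 0, 0], [0.3, 0, 0, -0.024, 0, 0, 0]],
])

```text
time: 18.65
tool_pos: [0.4265, 0.0481, 0.1719]
ee_rot: [[0.368, 0.93, 0.002], [0.93, -0.368, 0.0], [0.001, 0.002, -1.0]]
force: [1.0, 1.0, -3.1]
width: 0.0533
```

```bash
python3 - <<'E'
from h import *
print(delta(.6341,-.1909), delta(.6455,-.1036))
E
```

```text
[-0.1457  0.281   0.0003] [-0.0604  0.2595  0.0004]
```

>>> drive_tool([
  [[0.3, -0.0146, 0.0281, 0, 0, 0, 0], [0.3, -0.0146, 0.0281, 0, 0, 0, 0], [0.3, -0.0146, 0.0281, 0, 0, 0, 0], [0.3, -0.0146, 0.0281, 0, 0, 0, 0], [0.3, -0.0146, 0.0281, 0, 0, 0, 0]],
])

```text
time: 19.07
tool_pos: [0.5313, -0.0728, 0.1709]
ee_rot: [[0.368, 0.93, 0.002], [0.93, -0.368, -0.0], [0.0, 0.002, -1.0]]
force: [0.7, -0.4, -1.9]
width: 0.0535
```

>>> drive_tool([
  [[0.3, -0.0146, 0.0281, 0, 0, 0, 0], [0.3, -0.0146, 0.0281, 0, 0, 0, 0], [0.3, -0.0146, 0.0281, 0, 0, 0, 0], [0.3, -0.0146, 0.0281, 0, 0, 0, 0], [0.3, -0.0146, 0.0281, 0, 0, 0, 0]],
])

```text
time: 19.48
tool_pos: [0.6349, -0.1925, 0.1706]
ee_rot: [[0.368, 0.93, 0.001], [0.93, -0.368, -0.0], [0.0, 0.001, -1.0]]
force: [0.0, 0.6, -2.2]
width: 0.0539
```

>>> drive_tool([
  [[0.3, 0, 0, 0.02, 0, 0, 0], [0.3, 0, 0, 0.02, 0, 0, 0], [0.3, 0, 0, 0.02, 0, 0, 0], [0.3, 0, 0, 0, 0, 0, 0], [0.3, 0, 0, 0, 0, 0, 0]],
])

```text
time: 19.9
tool_pos: [0.6329, -0.1907, 0.1089]
ee_rot: [[0.368, 0.93, -0.003], [0.93, -0.368, 0.001], [-0.0, -0.003, -1.0]]
force: [0.4, 0.3, -3.1]
width: 0.0539
```

```bash
python3 - <<'E'
from h import *
print(delta(.6341,-.1909)); im,c=snap('wrist','w8.png'); v,f=fitwarmer(im,c,(.5905,-.1855,-.13)); print(v,f)
d=im.copy()
for x,y in proj(c,place(v,warmer_segs(),.05)): cv2.circle(d,(int(round(x)),int(round(y))),0,(255,0,0),-1)
cv2.imwrite('pics/w8m.png',d[:,:,::-1])
E
```

```text
[ 0.0003  0.0012 -0.    ]
[ 0.59055706 -0.1857049  -0.12217352] -43.63778305053711
```

>>> drive_tool([
  [[0.3, 0, 0.0005, 0.005, 0, 0, 0], [0.3, 0, 0, 0.006, 0, 0, 0], [0.3, 0, 0, 0.006, 0, 0, 0], [0.3, 0, 0, 0.006, 0, 0, 0], [0.3, 0, 0, 0.006, 0, 0, 0]],
])

```text
time: 20.37
tool_pos: [0.6343, -0.1912, 0.0802]
ee_rot: [[0.368, 0.93, 0.0], [0.93, -0.368, -0.0], [-0.0, 0.0, -1.0]]
force: [0.1, -0.7, -2.4]
width: 0.0535
```

>>> drive_tool([
  [[0.3, 0, 0, 0.006, 0, 0, 0], [0.3, 0, 0, 0.006, 0, 0, 0], [0.3, 0, 0, 0.006, 0, 0, 0], [0.3, 0, 0, 0, 0, 0, 0], [0.3, 0, 0, 0, 0, 0, 0]],
])

```text
time: 20.78
tool_pos: [0.6341, -0.1912, 0.0622]
ee_rot: [[0.368, 0.93, -0.001], [0.93, -0.368, 0.0], [0.0, -0.001, -1.0]]
force: [-1.0, -0.0, -2.6]
width: 0.0538
```

>>> drive_tool([
  [[0.3, 0, 0, 0.002, 0, 0, 0], [-0.46, 0, 0, 0, 0, 0, 0], [-0.46, 0, 0, 0, 0, 0, 0], [-0.46, 0, 0, 0, 0, 0, 0], [-0.46, 0, 0, 0, 0, 0, 0]],
])

```text
time: 21.2
tool_pos: [0.6345, -0.1914, 0.0609]
ee_rot: [[0.368, 0.93, 0.0], [0.93, -0.368, -0.0], [0.0, 0.001, -1.0]]
force: [0.9, -0.4, -0.5]
width: 0.0676
```

>>> drive_tool([
  [[-0.46, 0, 0, -0.028, 0, 0, 0], [-0.46, 0, 0, -0.028, 0, 0, 0], [-0.46, 0, 0, -0.028, 0, 0, 0], [-0.46, 0, 0, -0.028, 0, 0, 0], [-0.46, 0, 0, -0.028, 0, 0, 0]],
])

```text
time: 21.62
tool_pos: [0.6342, -0.1912, 0.2021]
ee_rot: [[0.368, 0.93, 0.0], [0.93, -0.368, -0.0], [0.0, 0.0, -1.0]]
force: [-0.7, 0.1, -0.5]
width: 0.0678
```

>>> drive_tool([
  [[-0.55, 0.0251, -0.027, 0, 0, 0, 0], [-0.55, 0.0251, -0.027, 0, 0, 0, 0], [-0.55, 0.0251, -0.027, 0, 0, 0, 0], [-0.55, 0.0251, -0.027, 0, 0, 0, 0], [-0.55, 0.0251, -0.027, 0, 0, 0, 0]],
])

```text
time: 22.03
tool_pos: [0.5541, -0.0237, 0.2008]
ee_rot: [[0.368, 0.93, 0.001], [0.93, -0.368, 0.0], [0.0, 0.001, -1.0]]
force: [0.0, 0.3, -0.3]
width: 0.0722
```

>>> drive_tool([
  [[-0.55, 0.0251, -0.027, 0, 0, 0, 0], [-0.55, 0.0251, -0.027, 0, 0, 0, 0], [-0.55, 0.0251, -0.027, 0, 0, 0, 0], [-0.55, 0.0251, -0.027, 0, 0, 0, 0], [-0.55, 0.0251, -0.027, 0, 0, 0, 0]],
])

```text
time: 22.45
tool_pos: [0.4747, 0.1428, 0.201]
ee_rot: [[0.368, 0.93, 0.001], [0.93, -0.368, 0.0], [0.0, 0.001, -1.0]]
force: [0.1, 1.0, -0.0]
width: 0.0724
```

>>> drive_tool([
  [[-0.55, 0.0251, -0.027, 0, 0, 0, 0], [-0.55, 0.0251, -0.027, 0, 0, 0, 0], [-0.55, 0.0251, -0.027, 0, 0, 0, 0], [-0.55, 0.0251, -0.027, 0, 0, 0, 0], [-0.55, 0.0251, -0.027, 0, 0, 0, 0]],
])

```text
time: 22.87
tool_pos: [0.3952, 0.3094, 0.2011]
ee_rot: [[0.368, 0.93, 0.001], [0.93, -0.368, 0.001], [0.001, 0.001, -1.0]]
force: [0.2, -0.8, 0.6]
width: 0.0722
```

```bash
python3 - <<'E'
from h import *
s=ctrl.state(); print(s['width'],s['tool_pos'])
im,c=snap('wrist','w9.png'); o=lids(im,c,amin=200)[0]; print('bench',o)
for a in o:
    if abs(a[2]-27)<2: print(a,delta(*a[:2]))
im,c=snap('top','t2.png'); print(lids(im,c,amin=15)[0])
cv2.imwrite('pics/t2c.png',cv2.resize(im[90:290,80:420],None,fx=2.3,fy=2.3,interpolation=2)[:,:,::-1])
E
```

```text
0.0721507148831585 [0.39524075 0.30935621 0.2010618 ]
bench [(0.6155, 0.3495, 208.3), (0.4503, 0.1092, 15.6), (0.5506, 0.4158, 37.3), (0.4209, 0.1343, 20.9), (0.3995, 0.1788, 29.6), (0.3964, 0.3125, 27.5)]
(0.3964, 0.3125, 27.5) [-0.0004  0.0046 -0.    ]
[(-0.1551, 0.6641, 36.3), (-0.1648, -0.6718, 41.6), (-0.0742, 0.6638, 36.4), (-0.0719, -0.6723, 42.5), (0.006, 0.6637, 36.6), (0.0224, -0.6721, 41.5), (0.4094, 0.3062, 15.5), (0.3991, 0.1735, 26.5), (0.4821, -0.5219, 39.1), (0.5332, -0.2653, 25.2), (0.5455, -0.176, 25.7), (0.556, -0.089, 24.9), (0.6188, -0.2741, 26.2), (0.6301, -0.1889, 25.7), (0.7439, 0.5792, 25.9), (0.8115, 0.6271, 26.1), (0.8209, 0.5641, 26.4)]
```

View pics/t2c.png

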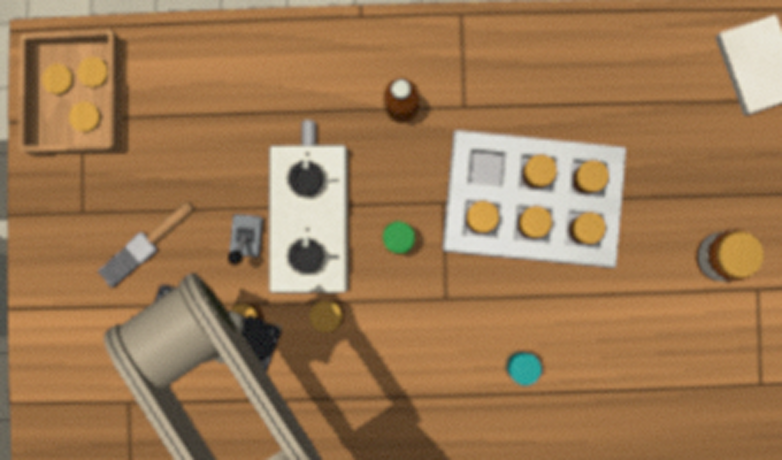

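```bash
python3 - <<'E'
from h import *
s=ctrl.state(); print(s['tool_pos'],s['ee_rot'],s['time'],s['joints'][5],s['force'])
im,c=snap('wrist');print(c['W'][:3,3]); print(lids(im,c,amin=200)[0]);s=ctrl.state(); print(s['tool_pos'])
E
```

```text
[0.39374631 0.31190308 0.20094812] [[ 3.63011633e-01  9.31784549e-01 -3.29712492e-04]
 [ 9.31783058e-01 -3.63010361e-01  1.95222733e-03]
 [ 1.69936621e-03 -1.01590175e-03 -9.99998040e-01]] 22.9667 -36.268137716682354 [ 0.07162284 -0.51043266 -0.06234838]
[0.33027207 0.33605512 0.36727793]
[(0.6126, 0.3536, 208.0), (0.4346, 0.1287, 36.5), (0.5484, 0.4181, 37.1), (0.3973, 0.1793, 28.7), (0.3965, 0.3131, 27.5)]
[0.39495035 0.30984685 0.20083825]
```

>>> drive_tool([
  [[-0.55, 0.003, 0.0005, 0.031, 0, 0, 0], [-0.55, 0, 0, 0.03, 0, 0, 0], [-0.55, 0, 0, 0.03, 0, 0, 0], [-0.55, 0, 0, 0.03, 0, 0, 0], [-0.55, 0, 0, 0.03, 0, 0, 0]],
])

```text
time: 23.43
tool_pos: [0.3986, 0.3092, 0.0486]
ee_rot: [[0.369, 0.929, 0.001], [0.929, -0.369, 0.0], [0.0, 0.001, -1.0]]
force: [-0.5, 0.8, 0.2]
width: 0.0722
```

>>> drive_tool([
  [[0.3, 0, 0, 0, 0, 0, 0], [0.3, 0, 0, 0, 0, 0, 0], [0.3, 0, 0, 0, 0, 0, 0], [0.3, 0, 0, 0, 0, 0, 0], [0.3, 0, 0, 0, 0, 0, 0]],
])

```text
time: 23.85
tool_pos: [0.3993, 0.3111, 0.0518]
ee_rot: [[0.368, 0.93, 0.003], [0.93, -0.368, 0.002], [0.003, 0.002, -1.0]]
force: [0.8, 0.6, 2.3]
width: 0.0538
```

>>> drive_tool([
  [[0.3, 0, 0, -0.024, 0, 0, 0], [0.3, 0, 0, -0.024, 0, 0, 0], [0.3, 0, 0, -0.024, 0, 0, 0], [0.3, 0, 0, -0.024, 0, 0, 0], [0.3, 0, 0, -0.024, 0, 0, 0]],
])

```text
time: 24.27
tool_pos: [0.3979, 0.3104, 0.1718]
ee_rot: [[0.368, 0.93, 0.001], [0.93, -0.368, 0.001], [0.001, 0.001, -1.0]]
force: [-0.1, -0.6, -4.3]
width: 0.0538
```

```bash
python3 - <<'E'
from h import *
print(ctrl.state()['tool_pos'],delta(.6457,-.104))
E
```

```text
[0.39785086 0.31041589 0.17180631] [-0.2942  0.3829  0.    ]
```

>>> drive_tool([
  [[0.3, -0.0196, 0.0257, 0, 0, 0, 0], [0.3, -0.0196, 0.0257, 0, 0, 0, 0], [0.3, -0.0196, 0.0257, 0, 0, 0, 0], [0.3, -0.0196, 0.0257, 0, 0, 0, 0], [0.3, -0.0196, 0.0257, 0, 0, 0, 0]],
])

```text
time: 24.68
tool_pos: [0.482, 0.1707, 0.1709]
ee_rot: [[0.367, 0.93, 0.002], [0.93, -0.367, 0.0], [0.001, 0.001, -1.0]]
force: [1.0, 0.7, -3.6]
width: 0.0539
```

>>> drive_tool([
  [[0.3, -0.0196, 0.0257, 0, 0, 0, 0], [0.3, -0.0196, 0.0257, 0, 0, 0, 0], [0.3, -0.0196, 0.0257, 0, 0, 0, 0], [0.3, -0.0196, 0.0257, 0, 0, 0, 0], [0.3, -0.0196, 0.0257, 0, 0, 0, 0]],
])

```text
time: 25.1
tool_pos: [0.5655, 0.0321, 0.1707]
ee_rot: [[0.368, 0.93, 0.001], [0.93, -0.368, -0.0], [0.0, 0.001, -1.0]]
force: [0.3, 0.6, -3.9]
width: 0.0535
```

>>> drive_tool([
  [[0.3, -0.0196, 0.0257, 0, 0, 0, 0], [0.3, -0.0196, 0.0257, 0, 0, 0, 0], [0.3, -0.0196, 0.0257, 0, 0, 0, 0], [0.3, -0.0196, 0.0257, 0, 0, 0, 0], [0.3, -0.0196, 0.0257, 0, 0, 0, 0]],
])

```text
time: 25.52
tool_pos: [0.6488, -0.1064, 0.1705]
ee_rot: [[0.368, 0.93, 0.001], [0.93, -0.368, -0.0], [0.0, 0.001, -1.0]]
force: [0.3, -0.0, -3.0]
width: 0.0536
```

>>> drive_tool([
  [[0.3, 0, 0, 0.02, 0, 0, 0], [0.3, 0, 0, 0.02, 0, 0, 0], [0.3, 0, 0, 0.02, 0, 0, 0], [0.3, 0, 0, 0, 0, 0, 0], [0.3, 0, 0, 0, 0, 0, 0]],
])

```text
time: 25.93
tool_pos: [0.6469, -0.1045, 0.1088]
ee_rot: [[0.368, 0.93, -0.003], [0.93, -0.368, 0.001], [-0.0, -0.003, -1.0]]
force: [0.7, -0.5, -3.5]
width: 0.0539
```

```bash
python3 - <<'E'
from h import *
s=ctrl.state();print(s['tool_pos'],delta(.6457,-.104)); im,c=snap('wrist','w10.png'); v,f=fitwarmer(im,c,(.5905,-.1855,-.13)); print(v,f)
d=im.copy()
for x,y in proj(c,place(v,warmer_segs(),.05)): cv2.circle(d,(int(round(x)),int(round(y))),0,(255,0,0),-1)
cv2.imwrite('pics/w10m.png',d[:,:,::-1])
E
```

```text
[ 0.64692986 -0.10453458  0.1087576 ] [ 0.     -0.0013  0.    ]
[ 0.59072356 -0.18564714 -0.12053091] -37.290870666503906
```

View pics/w10m.png

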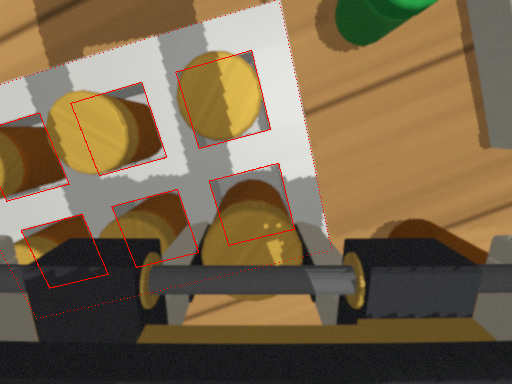

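>>> drive_tool([
  [[0.3, 0, 0, 0.005, 0, 0, 0], [0.3, 0, 0, 0.006, 0, 0, 0], [0.3, 0, 0, 0.006, 0, 0, 0], [0.3, 0, 0, 0.006, 0, 0, 0], [0.3, 0, 0, 0.006, 0, 0, 0]],
])

```text
time: 26.4
tool_pos: [0.6512, -0.1054, 0.0856]
ee_rot: [[0.368, 0.93, 0.008], [0.93, -0.368, -0.002], [0.001, 0.008, -1.0]]
force: [0.3, 0.4, -4.4]
width: 0.0534
```

>>> drive_tool([
  [[0.3, 0, 0, 0.006, 0, 0, 0], [0.3, 0, 0, 0.006, 0, 0, 0], [0.3, 0, 0, 0.006, 0, 0, 0], [0.3, 0, 0, 0, 0, 0, 0], [0.3, 0, 0, 0, 0, 0, 0]],
])

```text
time: 26.82
tool_pos: [0.6477, -0.1047, 0.0616]
ee_rot: [[0.368, 0.93, -0.001], [0.93, -0.368, 0.0], [-0.0, -0.001, -1.0]]
force: [1.3, -0.3, -4.3]
width: 0.0535
```

>>> drive_tool([
  [[0.3, 0, 0, 0.002, 0, 0, 0], [-0.46, 0, 0, 0, 0, 0, 0], [-0.46, 0, 0, 0, 0, 0, 0], [-0.46, 0, 0, 0, 0, 0, 0], [-0.46, 0, 0, 0, 0, 0, 0]],
])

```text
time: 27.23
tool_pos: [0.6486, -0.1049, 0.0614]
ee_rot: [[0.368, 0.93, 0.001], [0.93, -0.368, -0.0], [0.0, 0.001, -1.0]]
force: [0.1, 0.2, -0.8]
width: 0.0675
```

>>> drive_tool([
  [[-0.46, 0, 0, -0.02, 0, 0, 0], [-0.46, 0, 0, -0.04, 0, 0, 0], [-0.46, 0, 0, -0.04, 0, 0, 0], [-0.46, 0, 0, -0.04, 0, 0, 0], [-0.46, 0, 0, -0.04, 0, 0, 0]],
])

```text
time: 27.65
tool_pos: [0.6479, -0.1047, 0.243]
ee_rot: [[0.368, 0.93, 0.001], [0.93, -0.368, -0.0], [0.0, 0.001, -1.0]]
force: [0.2, -0.5, 0.1]
width: 0.0677
```

>>> drive_tool([
  [[-0.6, 0.025, -0.0199, 0, 0, 0, 0], [-0.6, 0.025, -0.0199, 0, 0, 0, 0], [-0.6, 0.025, -0.0199, 0, 0, 0, 0], [-0.6, 0.025, -0.0199, 0, 0, 0, 0], [-0.6, 0.025, -0.0199, 0, 0, 0, 0]],
])

```text
time: 28.07
tool_pos: [0.6011, 0.0492, 0.2413]
ee_rot: [[0.368, 0.93, 0.001], [0.93, -0.368, 0.0], [0.0, 0.001, -1.0]]
force: [0.0, 1.0, -0.9]
width: 0.0743
```

>>> drive_tool([
  [[-0.6, 0.025, -0.0199, 0, 0, 0, 0], [-0.6, 0.025, -0.0199, 0, 0, 0, 0], [-0.6, 0.025, -0.0199, 0, 0, 0, 0], [-0.6, 0.025, -0.0199, 0, 0, 0, 0], [-0.6, 0.025, -0.0199, 0, 0, 0, 0]],
])

```text
time: 28.48
tool_pos: [0.5545, 0.2023, 0.2413]
ee_rot: [[0.368, 0.93, 0.001], [0.93, -0.368, 0.0], [0.001, 0.001, -1.0]]
force: [0.1, 1.0, -0.7]
width: 0.0739
```

>>> drive_tool([
  [[-0.6, 0, 0, 0, 0, 0, 0], [-0.6, 0, 0, 0, 0, 0, 0], [-0.6, 0, 0, 0, 0, 0, 0], [-0.6, 0, 0, 0, 0, 0, 0], [-0.6, 0, 0, 0, 0, 0, 0]],
])

```text
time: 28.9
tool_pos: [0.5555, 0.1997, 0.2407]
ee_rot: [[0.369, 0.929, 0.0], [0.929, -0.369, -0.0], [-0.0, 0.0, -1.0]]
force: [-0.2, -0.3, -1.0]
width: 0.0743
```

```bash
python3 - <<'E'
from h import *
s=ctrl.state(); print(s['width'],s['tool_pos'])
im,c=snap('wrist','w11.png')
for n in('ring0','unit','switch_base'):
    for d in ctrl.masks_of('wrist',n):
        cs=max(cv2.findContours(d['region'].astype('uint8'),0,1)[0],key=len)
        z={'unit':.045,'ring0':.087}.get(n,.025)
        w=np.array([pix2w(c,y,x,z)[:2]*1000 for x,y in cs[:,0]],np.float32)
        print(n,round(d['p'],2),d['position'],pix2w(c,*d['position'],z)[:2].round(4),cv2.minAreaRect(w),cv2.minEnclosingCircle(w))
print([(d['p'],d['position']) for d in ctrl.look_for('wrist','switch_tip')])
t,c=snap('top','t3.png'); print('wells',[(a,b,r) for a,b,r in lids(t,c,z=.098,amin=15)[0] if .5<a<.7 and -.35<b<0])
E
```

```text
0.07428887383315379 [0.55551179 0.19970198 0.24073874]
ring0 0.73 [234.5, 274.8] [0.6258 0.2027] ((628.1318359375, 203.16944885253906), (59.123451232910156, 68.33509826660156), 64.79667663574219) ((628.4398193359375, 200.3645782470703), 35.65449142456055)
unit 0.57 [174.1, 255.0] [0.5522 0.2055] ((569.6249389648438, 203.2853240966797), (129.2040557861328, 253.77418518066406), 88.77141571044922) ((563.0491333007812, 205.10693359375), 133.64126586914062)
switch_base 0.97 [128.6, 325.1] [0.5324 0.3161] ((530.1383056640625, 315.62261962890625), (63.73232650756836, 97.35807800292969), 69.69607543945312) ((531.2456665039062, 318.6568603515625), 51.478668212890625)
[(0.8, [105.8, 336.9]), (0.44, [223.5, 67.5])]
wells [(0.5332, -0.2638, 25.2), (0.5449, -0.1749, 25.6), (0.5546, -0.0886, 24.8), (0.6178, -0.2723, 26.0), (0.6297, -0.1868, 25.9), (0.6395, -0.1004, 24.9)]
```

View pics/w11.png

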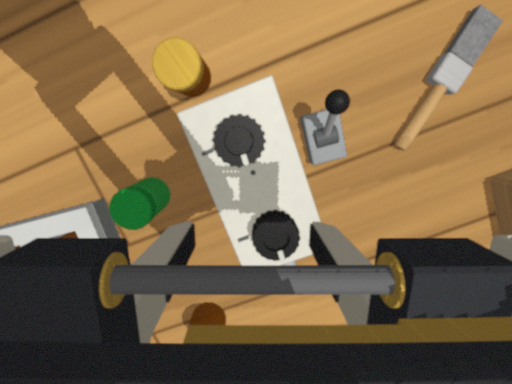

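```bash
cat >> h.py <<'E'
def rings(im,c):
    g=im.max(2); m=cv2.morphologyEx((g<70).astype('uint8'),cv2.MORPH_OPEN,np.ones((3,3))); m=cv2.morphologyEx(m,cv2.MORPH_CLOSE,np.ones((7,7)))
    out=[]
    for k in cv2.findContours(m,0,1)[0]:
        if cv2.contourArea(k)<150: continue
        for z in(.087,.106):
            w=np.array([pix2w(c,y,x,z)[:2]*1000 for x,y in k[:,0]],np.float32); out.append((z,cv2.minEnclosingCircle(w),np.round(cv2.fitEllipse(w)[0],1)))
    return out
E
python3 - <<'E'
from h import *
im=cv2.imread('pics/w11.png')[:,:,::-1].copy(); c=cal('wrist')
for o in rings(im,c): print(o)
print('ball',pix2w(c,105.8,336.9,.101),'bars/dots',[pix2w(c,r,k,.045).round(4)[:2] for r,k in((173,252),(153,207),(239,243))])
im=cv2.imread('pics/t3.png')[:,:,::-1].copy(); c=cal('top')
for r,k in((170,211),(202,213)): pass
print([(d['p'],pix2w(c,*d['position'],.1).round(3)) for d in ctrl.look_for('top','switch_tip')],[(d['p'],pix2w(c,*d['position'],.075).round(3)) for d in ctrl.look_for('top','ring0')])
E
```

```text
(0.087, ((776.4300537109375, 391.5986022949219), 116.72846984863281), array([773. , 384.3]))
(0.106, ((759.5254516601562, 381.721923828125), 109.79488372802734), array([756.3, 374.9]))
(0.087, ((829.917724609375, 97.94660949707031), 389.64599609375), array([732.4,  84.3]))
(0.106, ((809.8359985351562, 105.5121841430664), 366.5017395019531), array([718.1,  92.7]))
(0.087, ((664.6322021484375, 256.18603515625), 33.890506744384766), array([673.1, 250.1]))
(0.106, ((654.3681640625, 254.35247802734375), 31.877473831176758), array([662.3, 248.6]))
(0.087, ((638.7767333984375, 86.14507293701172), 107.00480651855469), array([624.8, 126.5]))
(0.106, ((630.0484008789062, 94.41167449951172), 100.6489028930664), array([616.9, 132.3]))
(0.087, ((625.8915405273438, 203.93690490722656), 32.64556884765625), array([625.7, 203.5]))
(0.106, ((617.9285278320312, 205.20681762695312), 30.706552505493164), array([617.7, 204.8]))
(0.087, ((502.1069641113281, 198.21926879882812), 25.14974021911621), array([502.1, 198.6]))
(0.106, ((501.49652099609375, 199.82884216308594), 23.6558895111084), array([501.5, 200.2]))
(0.087, ((502.79644775390625, 323.2861633300781), 13.120125770568848), array([502.4, 323.2]))
(0.106, ((502.1451416015625, 317.46697998046875), 12.34080982208252), array([501.8, 317.4]))
ball [0.5059162  0.31780849 0.101     ] bars/dots [array([0.549 , 0.2031]), array([0.5024, 0.1578]), array([0.6327, 0.1561])]
[(0.71, array([0.521, 0.3  , 0.1  ]))] [(0.43, array([0.497, 0.224, 0.075]))]
```

>>> drive_tool([
  [[-0.6, -0.004, -0.01, 0.01, 0, 0, 0], [-0.6, -0.004, -0.01, 0.01, 0, 0, 0], [-0.6, -0.004, -0.01, 0.01, 0, 0, 0], [-0.6, -0.004, -0.01, 0.01, 0, 0, 0], [-0.6, -0.004, -0.01, 0.01, 0, 0, 0]],
])

```text
time: 29.72
tool_pos: [0.5007, 0.2007, 0.1902]
ee_rot: [[0.368, 0.93, 0.0], [0.93, -0.368, 0.0], [0.0, 0.0, -1.0]]
force: [0.5, 0.2, 1.2]
width: 0.0745
```

>>> drive_tool([
  [[-0.6, 0, 0, 0, 0, 0, 0], [-0.6, 0, 0, 0, 0, 0, 0], [-0.6, 0, 0, 0, 0, 0, 0], [-0.6, 0, 0, 0, 0, 0, 0], [-0.6, 0, 0, 0, 0, 0, 0]],
])

```text
time: 30.13
tool_pos: [0.5021, 0.2008, 0.1915]
ee_rot: [[0.368, 0.93, 0.001], [0.93, -0.368, 0.0], [0.001, 0.001, -1.0]]
force: [-0.3, -0.7, 0.2]
width: 0.0742
```

```bash
python3 - <<'E'
from h import *
s=ctrl.state(); print(s['width'],s['tool_pos'])
im,c=snap('wrist','w12.png')
for d in ctrl.masks_of('wrist','ring0'):
    r=d['region'].astype('uint8'); cs=max(cv2.findContours(r,0,1)[0],key=len)
    w=np.array([pix2w(c,y,x,.08)[:2]*1000 for x,y in cs[:,0]],np.float32); print(d['p'],d['position'],cv2.minEnclosingCircle(w))
d=im.copy(); t=np.linspace(0,6.28,200)
for X,Y,z in((.500,.2,.087),(.630,.2,.087),(.5,.2,.057)):
    for x,y in proj(c,np.c_[X+.031*np.cos(t),Y+.031*np.sin(t),0*t+z]): 
        if 0<x<511 and 0<y<383: cv2.circle(d,(int(round(x)),int(round(y))),0,(255,0,0),-1)
cv2.imwrite('pics/w12m.png',cv2.resize(d[60:300,120:420],None,fx=2.5,fy=2.5)[:,:,::-1])
E
```

```text
0.0741541922401404 [0.5021235  0.20076235 0.19149357]
0.78 [305.0, 294.3] ((639.4148559570312, 199.03115844726562), 31.886268615722656)
0.64 [189.1, 254.9] ((502.6817932128906, 203.41964721679688), 34.176387786865234)
```

View pics/w12m.png

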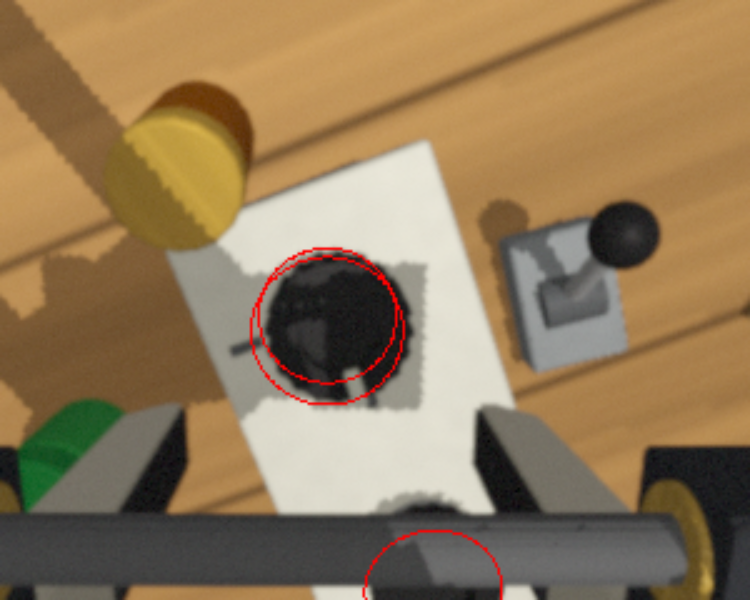

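>>> drive_tool([
  [[-0.6, 0.0033, -0.0013, 0.02, 0, 0, 0], [-0.6, 0, 0, 0.03, 0, 0, 0], [-0.6, 0, 0, 0.03, 0, 0, 0], [-0.6, 0, 0, 0.03, 0, 0, 0], [-0.6, 0, 0, 0.026, 0, 0, 0]],
], grip_force=50)

```text
time: 30.65
tool_pos: [0.5009, 0.2041, 0.0529]
ee_rot: [[0.368, 0.93, -0.0], [0.93, -0.368, -0.0], [-0.0, -0.0, -1.0]]
force: [1.0, 0.7, -0.2]
width: 0.0741
```

>>> drive_tool([
  [[0.3, 0, 0, 0, 0, 0, 0], [0.3, 0, 0, 0, 0, 0, 0], [0.3, 0, 0, 0, 0, 0, 0], [0.3, 0, 0, 0, 0, 0, 0], [0.3, 0, 0, 0, 0, 0, 0]],
])

```text
time: 31.07
tool_pos: [0.5016, 0.2048, 0.0554]
ee_rot: [[0.368, 0.93, 0.001], [0.93, -0.368, 0.001], [0.001, 0.0, -1.0]]
force: [1.5, 4.4, -11.6]
width: 0.0612
```

>>> drive_tool([
  [[0.3, 0, 0, 0, 0, 0, 0.12], [0.3, 0, 0, 0, 0, 0, 0.12], [0.3, 0, 0, 0, 0, 0, 0.12], [0.3, 0, 0, 0, 0, 0, 0.12], [0.3, 0, 0, 0, 0, 0, 0.12]],
])

```text
time: 31.48
tool_pos: [0.5017, 0.205, 0.0554]
ee_rot: [[0.832, 0.555, 0.001], [0.555, -0.832, 0.001], [0.002, -0.0, -1.0]]
force: [2.7, 5.2, -13.6]
width: 0.0615
```

>>> drive_tool([
  [[0.3, 0, 0, 0, 0, 0, 0.12], [0.3, 0, 0, 0, 0, 0, 0.12], [0.3, 0, 0, 0, 0, 0, 0.12], [0.3, 0, 0, 0, 0, 0, 0.12], [0.3, 0, 0, 0, 0, 0, 0.12]],
])

```text
time: 31.9
tool_pos: [0.5018, 0.205, 0.0554]
ee_rot: [[1.0, -0.012, 0.002], [-0.012, -1.0, 0.001], [0.002, -0.001, -1.0]]
force: [4.2, 6.2, -13.7]
width: 0.0614
```

>>> drive_tool([
  [[0.3, 0, 0, 0, 0, 0, 0.12], [0.3, 0, 0, 0, 0, 0, 0.12], [0.3, 0, 0, 0, 0, 0, 0.1], [0.3, 0, 0, 0, 0, 0, 0], [0.3, 0, 0, 0, 0, 0, 0]],
])

```text
time: 32.32
tool_pos: [0.5018, 0.2047, 0.0555]
ee_rot: [[0.942, -0.337, 0.001], [-0.337, -0.942, 0.001], [0.001, -0.001, -1.0]]
force: [2.6, 3.6, -9.9]
width: 0.0619
```

>>> drive_tool([
  [[-0.6, 0, 0, 0, 0, 0, 0], [-0.6, 0, 0, 0, 0, 0, 0], [-0.6, 0, 0, 0, 0, 0, 0], [-0.6, 0, 0, 0, 0, 0, 0], [-0.6, 0, 0, 0, 0, 0, 0]],
])

```text
time: 32.73
tool_pos: [0.5017, 0.2042, 0.0554]
ee_rot: [[0.941, -0.339, 0.001], [-0.339, -0.941, 0.0], [0.001, -0.0, -1.0]]
force: [-0.9, -0.1, 0.8]
width: 0.0743
```

>>> drive_tool([
  [[-0.6, 0, 0, -0.027, 0, 0, 0], [-0.6, 0, 0, -0.027, 0, 0, 0], [-0.6, 0, 0, -0.027, 0, 0, 0], [-0.6, 0, 0, -0.027, 0, 0, 0], [-0.6, 0, 0, -0.027, 0, 0, 0]],
])

```text
time: 33.15
tool_pos: [0.5011, 0.2041, 0.1912]
ee_rot: [[0.941, -0.339, 0.0], [-0.339, -0.941, -0.0], [0.0, -0.0, -1.0]]
force: [1.2, 0.3, 0.3]
width: 0.0744
```

>>> drive_tool([
  [[-0.6, 0, 0, 0, 0, 0, 0], [-0.6, 0, 0, 0, 0, 0, 0], [-0.6, 0, 0, 0, 0, 0, 0], [-0.6, 0, 0, 0, 0, 0, 0], [-0.6, 0, 0, 0, 0, 0, 0]],
])

```text
time: 33.57
tool_pos: [0.5003, 0.2039, 0.1879]
ee_rot: [[0.941, -0.339, -0.003], [-0.339, -0.941, -0.001], [-0.002, 0.002, -1.0]]
force: [-0.2, 0.2, -0.4]
width: 0.0747
```

```bash
python3 - <<'E'
from h import *
s=ctrl.state(); print(s['width'],s['tool_pos'],s['joints'])
im,c=snap('wrist','w13.png')
for d in ctrl.masks_of('wrist','ring0'):
    r=d['region'].astype('uint8'); cs=max(cv2.findContours(r,0,1)[0],key=len)
    w=np.array([pix2w(c,y,x,.08)[:2]*1000 for x,y in cs[:,0]],np.float32); print(d['p'],d['position'],cv2.minEnclosingCircle(w))
print(delta(.632,.2035))
cv2.imwrite('pics/w13m.png',cv2.resize(im[40:280,100:400],None,fx=2.5,fy=2.5)[:,:,::-1])
E
```

```text
0.07466665106254212 [0.50026621 0.20390658 0.1879227 ] [ 1.67400976e+01 -6.94055786e-01  9.69771582e+01 -4.09174705e-03
  8.38787747e+01  3.65585308e+01]
0.91 [191.2, 253.5] ((502.574951171875, 203.54348754882812), 33.93303680419922)
0.83 [150.0, 374.8] ((632.720703125, 206.035888671875), 37.110107421875)
[ 0.1239 -0.0441 -0.0003]
```

View pics/w13m.png

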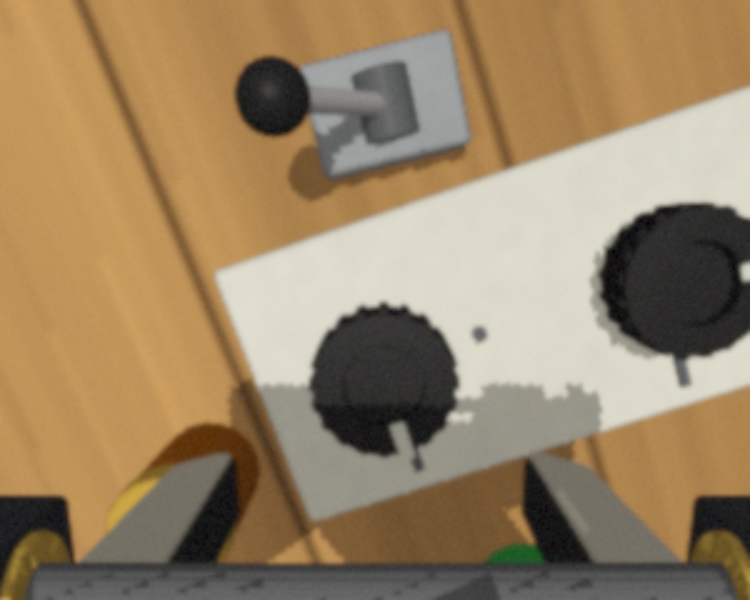

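>>> drive_tool([
  [[-0.6, 0.0247, -0.0088, 0, 0, 0, 0], [-0.6, 0.0247, -0.0088, 0, 0, 0, 0], [-0.6, 0.0247, -0.0088, 0, 0, 0, 0], [-0.6, 0.0247, -0.0088, 0, 0, 0, 0], [-0.6, 0.0247, -0.0088, 0, 0, 0, 0]],
])

```text
time: 34.08
tool_pos: [0.6331, 0.2036, 0.1887]
ee_rot: [[0.941, -0.339, -0.001], [-0.339, -0.941, -0.0], [-0.001, 0.001, -1.0]]
force: [0.3, -0.2, 0.1]
width: 0.0741
```

>>> drive_tool([
  [[-0.6, 0, 0, 0, 0, 0, 0], [-0.6, 0, 0, 0, 0, 0, 0], [-0.6, 0, 0, 0, 0, 0, 0], [-0.6, 0, 0, 0, 0, 0, 0], [-0.6, 0, 0, 0, 0, 0, 0]],
])

```text
time: 34.5
tool_pos: [0.6316, 0.204, 0.1901]
ee_rot: [[0.941, -0.339, 0.0], [-0.339, -0.941, 0.0], [0.0, -0.0, -1.0]]
force: [-0.3, 0.5, 0.3]
width: 0.0741
```

```bash
python3 - <<'E'
from h import *
s=ctrl.state(); print(s['tool_pos'])
im,c=snap('wrist','w14.png')
for d in ctrl.masks_of('wrist','ring0'):
    r=d['region'].astype('uint8'); cs=max(cv2.findContours(r,0,1)[0],key=len)
    w=np.array([pix2w(c,y,x,.08)[:2]*1000 for x,y in cs[:,0]],np.float32); o=cv2.minEnclosingCircle(w);print(d['p'],d['position'],o,delta(o[0][0]/1e3,o[0][1]/1e3))
E
```

```text
[0.63162812 0.20398498 0.19013297]
0.71 [223.9, 139.9] ((506.2688293457031, 203.64732360839844), 37.67967987060547) [-1.181e-01  4.290e-02 -1.000e-04]
0.64 [193.5, 251.9] ((632.7716064453125, 202.2591094970703), 32.314109802246094) [0.0014 0.0013 0.    ]
```

>>> drive_tool([
  [[-0.6, 0.0005, 0.0003, 0.02, 0, 0, 0], [-0.6, 0, 0, 0.03, 0, 0, 0], [-0.6, 0, 0, 0.03, 0, 0, 0], [-0.6, 0, 0, 0.03, 0, 0, 0], [-0.6, 0, 0, 0.025, 0, 0, 0]],
])

```text
time: 35.02
tool_pos: [0.6316, 0.2033, 0.0529]
ee_rot: [[0.941, -0.339, -0.001], [-0.339, -0.941, -0.0], [-0.001, 0.0, -1.0]]
force: [-0.1, -0.6, -0.7]
width: 0.0744
```

>>> drive_tool([
  [[0.3, 0, 0, 0, 0, 0, 0], [0.3, 0, 0, 0, 0, 0, 0], [0.3, 0, 0, 0, 0, 0, 0], [0.3, 0, 0, 0, 0, 0, 0], [0.3, 0, 0, 0, 0, 0, 0]],
])

```text
time: 35.43
tool_pos: [0.6324, 0.2035, 0.0556]
ee_rot: [[0.941, -0.339, -0.0], [-0.339, -0.941, 0.0], [-0.0, 0.0, -1.0]]
force: [-6.2, -0.1, -5.2]
width: 0.0619
```

>>> drive_tool([
  [[0.3, 0, 0, 0, 0, 0, 0.12], [0.3, 0, 0, 0, 0, 0, 0.12], [0.3, 0, 0, 0, 0, 0, 0.12], [0.3, 0, 0, 0, 0, 0, 0.12], [0.3, 0, 0, 0, 0, 0, 0.12]],
])

```text
time: 35.85
tool_pos: [0.6331, 0.2029, 0.0556]
ee_rot: [[0.58, -0.814, 0.001], [-0.814, -0.58, -0.001], [0.001, -0.0, -1.0]]
force: [-2.0, -2.1, -7.4]
width: 0.0616
```

>>> drive_tool([
  [[0.3, 0, 0, 0, 0, 0, 0.12], [0.3, 0, 0, 0, 0, 0, 0.12], [0.3, 0, 0, 0, 0, 0, 0.12], [0.3, 0, 0, 0, 0, 0, 0.12], [0.3, 0, 0, 0, 0, 0, 0.12]],
])

```text
time: 36.27
tool_pos: [0.6333, 0.2021, 0.0556]
ee_rot: [[0.019, -1.0, 0.001], [-1.0, -0.019, -0.002], [0.002, -0.001, -1.0]]
force: [-1.6, -4.6, -6.9]
width: 0.0617
```

>>> drive_tool([
  [[0.3, 0, 0, 0, 0, 0, 0.12], [0.3, 0, 0, 0, 0, 0, 0.12], [0.3, 0, 0, 0, 0, 0, 0.1], [0.3, 0, 0, 0, 0, 0, 0], [0.3, 0, 0, 0, 0, 0, 0]],
])

```text
time: 36.68
tool_pos: [0.6336, 0.2016, 0.0557]
ee_rot: [[-0.311, -0.95, 0.002], [-0.95, 0.311, -0.002], [0.001, -0.002, -1.0]]
force: [-1.3, -6.7, -6.0]
width: 0.0615
```

>>> drive_tool([
  [[-0.6, 0, 0, 0, 0, 0, 0], [-0.6, 0, 0, 0, 0, 0, 0], [-0.6, 0, 0, 0, 0, 0, 0], [-0.6, 0, 0, 0, 0, 0, 0], [-0.6, 0, 0, 0, 0, 0, 0]],
])

```text
time: 37.1
tool_pos: [0.6334, 0.2037, 0.0558]
ee_rot: [[-0.31, -0.951, 0.002], [-0.951, 0.31, 0.001], [-0.001, -0.002, -1.0]]
force: [0.1, 0.2, -0.1]
width: 0.0743
```

>>> drive_tool([
  [[-0.6, 0, 0, -0.027, 0, 0, 0], [-0.6, 0, 0, -0.027, 0, 0, 0], [-0.6, 0, 0, -0.027, 0, 0, 0], [-0.6, 0, 0, -0.027, 0, 0, 0], [-0.6, 0, 0, -0.027, 0, 0, 0]],
])

```text
time: 37.52
tool_pos: [0.6327, 0.2035, 0.1913]
ee_rot: [[-0.31, -0.951, 0.001], [-0.951, 0.31, 0.0], [-0.0, -0.001, -1.0]]
force: [0.6, -0.3, -0.2]
width: 0.0739
```

>>> drive_tool([
  [[0.9, 0, 0, 0, 0, 0, -0.12], [0.9, 0, 0, 0, 0, 0, -0.12], [0.9, 0, 0, 0, 0, 0, -0.12], [0.9, 0, 0, 0, 0, 0, -0.12], [0.9, 0, 0, 0, 0, 0, -0.12]],
])

```text
time: 37.93
tool_pos: [0.6328, 0.2036, 0.1901]
ee_rot: [[0.287, -0.958, 0.001], [-0.958, -0.287, 0.0], [-0.0, -0.001, -1.0]]
force: [0.1, -0.0, 0.8]
width: 0.046
```

>>> drive_tool([
  [[0.9, 0, 0, 0, 0, 0, -0.12], [0.9, 0, 0, 0, 0, 0, -0.12], [0.9, 0, 0, 0, 0, 0, -0.12], [0.9, 0, 0, 0, 0, 0, -0.12], [0.9, 0, 0, 0, 0, 0, -0.12]],
])

```text
time: 38.35
tool_pos: [0.6328, 0.2035, 0.19]
ee_rot: [[0.778, -0.629, 0.001], [-0.629, -0.778, 0.0], [0.0, -0.001, -1.0]]
force: [0.2, 0.5, -0.2]
width: 0.0121
```

```bash
python3 - <<'E'
from h import *
s=ctrl.state(); print(s['width'],s['tool_pos'],s['joints'],s['ee_rot'])
im,c=snap('wrist','w15.png')
for d in ctrl.look_for('wrist','switch_tip'): print(d['p'],d['position'],pix2w(c,*d['position'],.101))
for d in ctrl.masks_of('wrist','switch_base'): print(d['p'],d['position'],pix2w(c,*d['position'],.025))
cv2.imwrite('pics/w15m.png',cv2.resize(im,None,fx=1.5,fy=1.5)[:,:,::-1])
E
```

```text
0.012141426723870795 [0.63281112 0.20350722 0.18997749] [1.34078839e+01 1.81541103e+01 7.59860145e+01 3.51064488e-03
 8.58231030e+01 5.23563221e+01] [[ 7.77709089e-01 -6.28624053e-01  6.10132897e-04]
 [-6.28624255e-01 -7.77709137e-01  2.08264723e-04]
 [ 3.43585715e-04 -5.45513706e-04 -9.99999792e-01]]
0.63 [185.7, 81.3] [0.51374122 0.31663939 0.101     ]
0.38 [336.2, 407.5] [ 0.66904792 -0.03189705  0.101     ]
0.58 [165.8, 128.7] [0.52971557 0.31451178 0.025     ]
```

View pics/w15m.png

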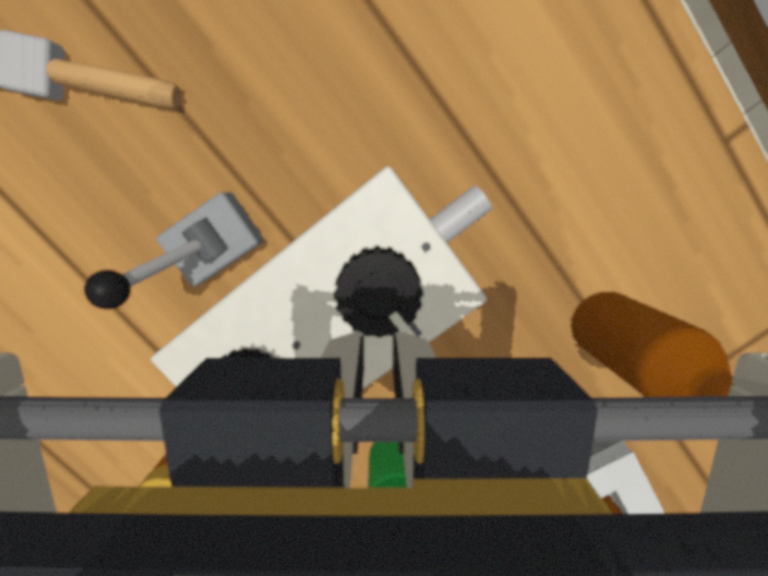

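>>> drive_tool([
  [[0.95, -0.021, 0.0023, 0, 0, 0, 0], [0.95, -0.021, 0.0023, 0, 0, 0, 0], [0.95, -0.021, 0.0023, 0, 0, 0, 0], [0.95, -0.021, 0.0023, 0, 0, 0, 0], [0.95, -0.021, 0.0023, 0, 0, 0, 0]],
])

```text
time: 38.92
tool_pos: [0.5434, 0.2614, 0.1898]
ee_rot: [[0.771, -0.637, 0.0], [-0.637, -0.771, 0.0], [0.0, -0.0, -1.0]]
force: [-0.7, -0.7, 0.1]
width: 0.0024
```

>>> drive_tool([
  [[0.95, -0.021, 0.0023, 0, 0, 0, 0], [0.95, -0.021, 0.0023, 0, 0, 0, 0], [0.95, -0.021, 0.0023, 0, 0, 0, 0], [0.95, -0.021, 0.0023, 0, 0, 0, 0], [0.95, -0.021, 0.0023, 0, 0, 0, 0]],
])

```text
time: 39.33
tool_pos: [0.4548, 0.3191, 0.1899]
ee_rot: [[0.771, -0.637, 0.001], [-0.637, -0.771, 0.0], [0.0, -0.001, -1.0]]
force: [0.1, 0.2, 0.3]
width: 0.0025
```

>>> drive_tool([
  [[0.95, 0, 0, 0, 0, 0, 0.11], [0.95, 0, 0, 0, 0, 0, 0.11], [0.95, 0, 0, 0, 0, 0, 0.11], [0.95, 0, 0, 0, 0, 0, 0.11], [0.95, 0, 0, 0, 0, 0, 0.11]],
])

```text
time: 39.75
tool_pos: [0.4556, 0.3187, 0.1899]
ee_rot: [[0.319, -0.948, 0.0], [-0.948, -0.319, 0.0], [-0.0, -0.001, -1.0]]
force: [-0.8, -1.4, -1.0]
width: 0.0021
```

>>> drive_tool([
  [[0.95, 0, 0, 0, 0, 0, 0.11], [0.95, 0, 0, 0, 0, 0, 0.11], [0.95, 0, 0, 0, 0, 0, 0.11], [0.95, 0, 0, 0, 0, 0, 0], [0.95, 0, 0, 0, 0, 0, 0]],
])

```text
time: 40.17
tool_pos: [0.4556, 0.3186, 0.1898]
ee_rot: [[0.005, -1.0, 0.0], [-1.0, -0.005, 0.0], [-0.0, -0.0, -1.0]]
force: [0.2, -0.3, -0.5]
width: 0.0021
```

```bash
python3 - <<'E'
from h import *
s=ctrl.state(); print(s['width'],s['tool_pos'],np.array(s['ee_rot']).round(3).tolist())
im,c=snap('wrist','w16.png')
for d in ctrl.look_for('wrist','switch_tip'): print(d['p'],d['position'],pix2w(c,*d['position'],.101))
for d in ctrl.masks_of('wrist','switch_base'):
    r=d['region'].astype('uint8'); cs=max(cv2.findContours(r,0,1)[0],key=len)
    print(d['p'],d['position'],pix2w(c,*d['position'],.025), cv2.minAreaRect(np.array([pix2w(c,y,x,.025)[:2]*1000 for x,y in cs[:,0]],np.float32)))
im2,c2=snap('side','s2.png')
for d in ctrl.look_for('side','switch_tip'): print('side',d['p'],d['position'],pix2w(c2,*d['position'],.101))
cv2.imwrite('pics/w16m.png',np.hstack([im,im2])[:,:,::-1][:, ::].copy() if 0 else cv2.resize(np.hstack([im,im2]),(800,300),interpolation=cv2.INTER_AREA)[:,:,::-1])
E
```

```text
0.002107804761628579 [0.4556249  0.31861855 0.18982487] [[0.005, -1.0, 0.0], [-1.0, -0.005, 0.0], [-0.0, -0.0, -1.0]]
0.92 [145.6, 257.2] [0.50692785 0.31357265 0.101     ]
0.95 [113.3, 254.1] [0.53878107 0.3160825  0.025     ] ((527.3634033203125, 315.8630676269531), (50.86824417114258, 99.42217254638672), 82.60872650146484)
side 0.61 [264.3, 240.6] [0.50224655 0.32569507 0.101     ]
```

View pics/w16m.png

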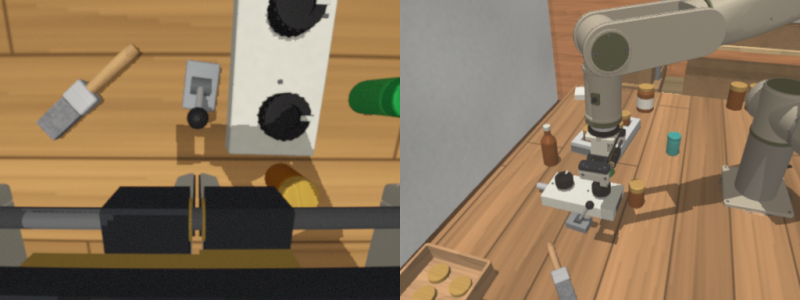

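>>> drive_tool([
  [[0.95, 0, 0, 0.02, 0, 0, 0], [0.95, 0, 0, 0.02, 0, 0, 0], [0.95, 0, 0, 0.02, 0, 0, 0], [0.95, 0, 0, 0.02, 0, 0, 0], [0.95, 0, 0, 0.02, 0, 0, 0]],
])

```text
time: 40.83
tool_pos: [0.4556, 0.3185, 0.0888]
ee_rot: [[0.006, -1.0, 0.0], [-1.0, -0.006, 0.0], [-0.0, -0.0, -1.0]]
force: [0.5, -0.5, 0.8]
width: 0.0027
```

>>> drive_tool([
  [[0.95, 0.0008, -0.0115, 0, 0, 0, 0], [0.95, 0.0008, -0.0115, 0, 0, 0, 0], [0.95, 0.0008, -0.0115, 0, 0, 0, 0], [0.95, 0.0008, -0.0115, 0, 0, 0, 0], [0.95, 0.0008, -0.0115, 0, 0, 0, 0]],
])

```text
time: 41.25
tool_pos: [0.5134, 0.3148, 0.0896]
ee_rot: [[0.006, -1.0, -0.0], [-1.0, -0.006, -0.0], [0.0, 0.0, -1.0]]
force: [-1.4, -0.5, 1.5]
width: 0.0025
```

>>> drive_tool([
  [[0.95, 0.0008, -0.0105, 0, 0, 0, 0], [0.95, 0.0008, -0.0105, 0, 0, 0, 0], [0.95, 0.0008, -0.0105, 0, 0, 0, 0], [0.95, 0.0008, -0.0105, 0, 0, 0, 0], [0.95, 0.0008, -0.0105, 0, 0, 0, 0]],
])

```text
time: 41.67
tool_pos: [0.5646, 0.3109, 0.089]
ee_rot: [[0.006, -1.0, -0.004], [-1.0, -0.006, -0.0], [0.0, 0.004, -1.0]]
force: [-43.3, 2.3, 17.3]
width: 0.0023
```

```bash
python3 - <<'E'
from h import *
s=ctrl.state(); print(s['tool_pos'],s['force'])
im,c=snap('wrist','w17.png')
for d in ctrl.look_for('wrist','switch_tip'): print(d['p'],d['position'],pix2w(c,*d['position'],.101))
cv2.imwrite('pics/w17m.png',im[:,:,::-1])
E
```

```text
[0.56459268 0.31093144 0.08899551] [-43.32815716   2.27779878  17.26335395]
0.58 [208.5, 257.9] [0.58631765 0.30706445 0.101     ]
```

View pics/w17m.png

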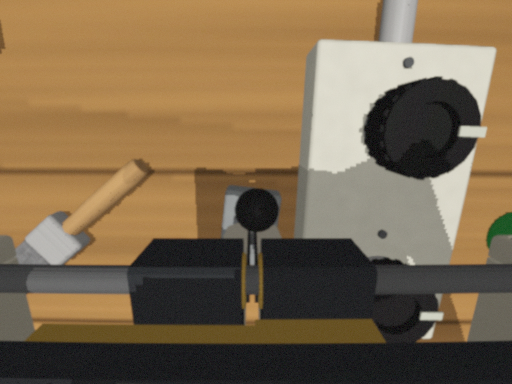

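>>> drive_tool([
  [[0.95, 0, 0.01, 0, 0, 0, 0], [0.95, 0, 0.02, 0, 0, 0, 0], [0.95, 0, 0.02, 0, 0, 0, 0], [0.95, 0, 0.02, 0, 0, 0, 0], [0.95, 0, 0.02, 0, 0, 0, 0]],
])

```text
time: 42.18
tool_pos: [0.4748, 0.3105, 0.0895]
ee_rot: [[0.005, -1.0, -0.0], [-1.0, -0.005, -0.0], [0.0, 0.0, -1.0]]
force: [-0.5, 0.3, 0.1]
width: 0.0023
```

>>> drive_tool([
  [[0.95, 0, 0, -0.035, 0, 0, 0], [0.95, 0, 0, -0.035, 0, 0, 0], [0.95, 0, 0, -0.035, 0, 0, 0], [0.95, 0, 0, -0.03, 0, 0, 0], [0.95, 0, 0, 0, 0, 0, 0]],
])

```text
time: 42.6
tool_pos: [0.4787, 0.3124, 0.2331]
ee_rot: [[0.006, -1.0, 0.011], [-1.0, -0.006, 0.006], [-0.006, -0.011, -1.0]]
force: [1.0, -0.4, 1.2]
width: 0.0021
```

>>> drive_tool([
  [[0.95, 0, 0, 0, 0, 0, 0], [0.95, 0, 0, 0, 0, 0, 0], [0.95, 0, 0, 0, 0, 0, 0], [0.95, 0, 0, 0, 0, 0, 0], [0.95, 0, 0, 0, 0, 0, 0]],
])

```text
time: 43.02
tool_pos: [0.4749, 0.3102, 0.223]
ee_rot: [[0.005, -1.0, -0.002], [-1.0, -0.005, -0.001], [0.001, 0.002, -1.0]]
force: [-0.2, -0.9, -0.6]
width: 0.0025
```

```bash
python3 - <<'E'
from h import *
s=ctrl.state(); print(s['tool_pos'],s['force'],s['time'])
im,c=snap('wrist','w18.png')
for d in ctrl.look_for('wrist','switch_tip'): print(d['p'],d['position'],pix2w(c,*d['position'],.101))
t,c=snap('top','t4.png'); print('wells',[(a,b,r) for a,b,r in lids(t,c,z=.098,amin=15)[0] if .5<a<.7 and -.35<b<0])
for k in('squeeze','bigjar','brush'): print(k,[np.round(d['position']).tolist() for d in ctrl.look_for('top',k)][:1])
a=im[0:290]; b=cv2.resize(t[120:280,130:412],(512,290))
cv2.imwrite('pics/fin.png',np.vstack([a,b])[:,:,::-1])
E
```

```text
[0.4749413  0.3102251  0.22299214] [-0.2004682  -0.91964497 -0.56088336] 43.0167
0.8 [88.5, 254.5] [0.57958538 0.30754894 0.101     ]
0.67 [96.2, 340.7] [0.57299623 0.22125684 0.101     ]
wells [(0.5333, -0.2631, 25.8), (0.5449, -0.1749, 25.6), (0.5546, -0.0886, 24.8), (0.6178, -0.2723, 26.0), (0.6285, -0.1873, 26.1), (0.6395, -0.1004, 24.9)]
squeeze [[132.0, 257.0]]
bigjar []
brush []
```

View pics/fin.png

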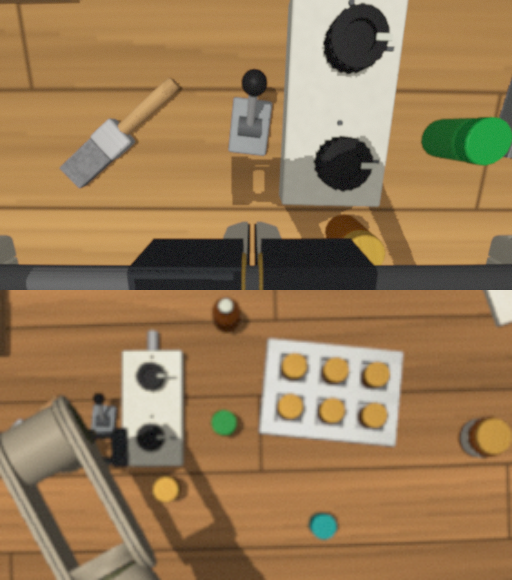

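```bash
python3 - <<'E'
from h import *
s=ctrl.state()
P={'w16':([.4556,.3186,.1898],.005),'w18':(s['tool_pos'],.005),'w17':([.5646,.3109,.089],.006)}
for f,(p,a) in P.items():
    c=cal('wrist',dict(tool_pos=p,ee_rot=[[a,-1,0],[-1,-a,0],[0,0,-1]]))
    im=cv2.imread(f'pics/{f}.png'); m=cv2.morphologyEx((im.max(2)<60).astype('uint8'),cv2.MORPH_OPEN,np.ones((7,7)))
    for k in cv2.findContours(m,0,1)[0]:
        (x,y),r=cv2.minEnclosingCircle(k)
        if r<30 and 220<x<290: print(f,(x,y,r),'on',pix2w(c,y,x,.101).round(4))
c=cal('wrist'); 
im=cv2.imread('pics/w18.png')[:,:,::-1].copy(); h=cv2.cvtColor(im,cv2.COLOR_RGB2GRAY)
# box top corners read at z=.025 from the viewed picture
for q in((98,237),(99,271),(152,230),(154,264)): print(pix2w(c,q[0],q[1],.025).round(4)[:2])
E
```

```text
w16 (252.5, 150.5, 13.729630470275879) on [0.5024 0.3178 0.101 ]
w18 (254.0, 82.5, 13.124505043029785) on [0.5864 0.3086 0.101 ]
w17 (256.3474426269531, 209.6525421142578, 21.993267059326172) on [0.5855 0.3079 0.101 ]
[0.5787 0.3295]
[0.5777 0.2863]
[0.5106 0.3394]
[0.5082 0.2942]
```

```bash
python3 -c "
from station import ctrl
print(ctrl.close_job(), ctrl.state()['time'])"
```

```text
the job is handed in; nothing more can be done
the job is handed in; nothing more can be done
```

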